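# Clamp a bottle in the ratchet vise

## Task

The amber bottle stands loose in the blue ratchet vise, whose red selector is set to loosen. Flip the selector to tighten (over to the side away from the bottle), then swing the handle back and forth until the spring pad presses the bottle into the fixed vee jaw and the edge of the sliding jaw stands about mid-way in the green band of the pad's plunger, never driving the pad hard home. Leave it so, with the selector on tighten, the bottle upright and the things around in place; never push the bottle or the jaw by hand.

Things in the scene. Friction and masses are not known exactly. Their poses are not given: they have to be found in the camera images.
- vise: Blue ratchet vise fixed to the bench: bed 110 x 300 mm, 14 mm high, spanning its y -60 to 240 mm; housing block 84 x 84 mm, 60 mm high, at one end. Origin on the bench straight under the ratchet's vertical axis. +y runs along the bed from the ratchet to the jaws and bottle; the handle stands towards -x (the robot).
- handle (a joint): Ratchet handle: flat steel arm 26 mm wide, its top 91 mm above the bench, swinging level about the vise's origin axis between stops. Rad, -0.70 to 0.70: 0 points along the vise's -x; grows counter-clockwise from above (the knob moves to the vise's -y, away from the bottle). It stays where left: free drag 0.2 N m, 1.3 N at the knob.
- knob_mid (a point): Middle of the upright black knob on the handle, 150 mm from the ratchet axis: 24 mm thick, from 93 to 143 mm above the bench (this point at 119 mm). It spins freely on its pin, so a grip need not turn with the handle. Pushing it takes about 4 N while the jaw is driven, rising to 6 N as the spring pad is pressed.
- selector (a joint): Red two-position pawl selector on the handle; its upright pin is on the arm's centre line, 52 mm from the ratchet axis. An over-centre spring snaps it to either side. Rad, relative to the arm: -0.35 loosen (tab towards the bottle), 0.35 tighten (tab to the vise's -y). It may rest at a third of that while its tooth sits on a gear tooth, and drops in when the handle swings.
- selector_tab (a point): Centre of the selector's upright red tab: 20 mm long along the lever, 10 mm thick, from 96 to 130 mm above the bench (this point at 115 mm), 42 mm outward of the selector's pin. It swings 14 mm to either side of the arm's centre line. Flipping takes 1 to 2 N sideways, less than moves the handle; once it has snapped over, more push swings the handle.
- jaw (a joint): Travel of the grey sliding jaw along the vise's +y, m: 0 at the start, grows as it closes. Moved by the ratchet only, stays where left. With the selector on tighten, growing handle values close it 14 mm per rad once a tooth has caught (16 teeth: up to 0.39 rad is lost at each reversal) and falling values click back freely; on loosen, the other way round.
- pad (a joint): How far the black spring pad of the sliding jaw is pressed back, m: 0 free, 0.020 bottomed; 1.2 N per mm. Pad 60 mm wide, 22 to 66 mm above the bench; free face 100 mm from the vise's origin along +y when the jaw is at 0. Its round plunger sinks into the sliding jaw: the jaw's edge crosses white up to 0.005, green from 0.005 to 0.016, then red.
- bottle: Brown screw-cap bottle, 56 mm in diameter, 108 mm tall, standing loose on the bed (14 mm above the bench) between pad and vee jaw. Origin at the centre of its underside, z up its axis.
- stop_jaw: Fixed grey jaw with a 120 degree black vee that opens towards the pad; its place along the bed differs from start to start. Top 60 mm above the bench. Origin on the bed under the bottom of the vee; the bottle is seated when its axis is 32 mm from it along the vise's -y.
- beaker: Clear beaker, 53 mm wide, 70 mm tall, bystander. Origin at the underside's centre.
- tape_roll: Beige tape roll, 73 mm wide, 19 mm high, bystander. Origin at the underside's centre.
- lab_timer: White timer, 62 x 64 x 14 mm, bystander. Origin at the underside's centre.
Not all that is in view belongs to the job. What is shaped like the bottle but pink or purple is not meant.

How it is judged:
By the outcome, as a careful person would: the job done as asked, in the order asked, and still so for the second after the job is handed in, with the robot touching nothing.
It also fails if it takes over 72 s, if anything falls off the work surface, if the arm or the gripper's body presses on something with over 40 N, if the wrist force passes 120 N, or if a joint passes its speed limit or range.

## Robot

A 6-joint arm with a two-finger parallel gripper is mounted at the origin on a cart in front of the work surface, level with it; the furniture and walls round the work are solid. World frame = base frame: x ahead of the robot, y to its left, z up, the work surface at z = 0. Lengths are in mm, angles in rad, forces in N, time in s.
With the tool pointing down it reaches from about 275 to 1000 mm from the base axis. Payload 8.4 kg.
Tool frame: the origin (TCP) lies midway between the tips of the shut fingers; the grasp point (between the pads) lies 19 mm behind it; z points along the fingers, y is the line along which they close (so a half turn about z gives the same grasp; the last joint's range is limited). The gripper opens to 85 mm and grips with 20 to 120 N. Pads are 22 mm wide; open, the fingers measure 114 mm over their backs; the gripper's body (76 mm by 85 mm) begins 54 mm behind the grasp point. The pads swing forward as they close: fully open they stand 13 mm farther back than shut.
Start: joints at [1.164, 0.353, 1.633, -0, 1.155, -0.002], TCP at [246.146, 574.491, 231.281] pointing down, gripper open.
Joint ranges: [-2.63, 2.63], [-0.92, 2.1], [0.06, 2.66], [-1.3, 4.44], [0, 2.69], [-3.02, 3.02]. Speed limits (rad/s): [2.22, 2.22, 2.79, 3.14, 3.14, 3.14].

## Interface

Orientations are given as [roll, pitch, yaw] about the fixed x, y, z axes, in that order (R = Rz(yaw) Ry(pitch) Rx(roll)).
In Python, from rig import monitor, imaging, r gives the robot as it stands.
- The arm moves only by the tool drive_tool, never from a script. Its argument "plan" is a list of rows, each an object of numbers: "x", "y", "z": the shift along the tool's x, y, z in units of 50 mm (1.0 is 50 mm); "ax", "ay", "az": the turn, a rotation vector about the tool's x, y, z in units of 6 degrees (1.0 is 6 degrees); "hand": the finger opening in mm, from 0 to 85.4. In form: [{"x": .., "y": .., "z": .., "ax": .., "ay": .., "az": .., "hand": ..}, ...]. A call has 1 to 8 rows; each row is the pose to reach, as a shift and turn from the pose commanded when the call began, along the tool's axes at that moment; what a row does not reach only later rows make up. A row lasts 1/10 s, in which the tool goes at most 50 mm and 8.59 degrees, less where a joint would pass 70% of its speed; a pose out of reach is approached as far as the arm can. A call with a gripper value outside its range is refused whole. The fingers move at their own pace and stop on an object; "grip_force" is the grip in N (left out, the last holds). Time passes only in rows, so rows that repeat a pose let the fingers close. It gives the time, the measured TCP pose, the force, the opening and the grip force at its end, in the units of the state.
- monitor.sense(): the state, without advancing time (a new reading comes with each control period).
- imaging.grab_frame(name): name is "scene" or "top" or "wrist"; returns the picture (420x560x3 uint8, red, green, blue); there is no depth.
- imaging.camera_info(name): a dict with "mtx" (3x3 intrinsics, pixels), "R" (3x3) and "t" (3): a world point X has camera coordinates R X + t. Camera axes: x right, y down, z forward; pixel columns grow to the right and rows downward; lengths in mm; the calibration is good to about 2 mm. The wrist camera is an equidistant fisheye: a pixel r from the principal point sees the ray r / f radians off the axis. A picture is of the moment at which its call begins: read the wrist's pose just before it. camera_info takes no time and is no camera call; for the wrist camera it gives the pose at the moment of the call.
- r.sign_off(): hands the job in; it is judged then, once.
The state is a dict: "clock": time; "qpos": joint angles; "qvel": joint speeds; "joint_efforts": joint torques, N m; "eef_pos": TCP position; "tcp_rot": TCP orientation; "contact_force": force on the tool from outside, world axes, zero at the start; "wrist_torque": the same for the moment, N m; "opening": opening from 0.0 (shut) to 1.0 (fully open); "grasp_force": force on a finger pad.
Only numpy, scipy, OpenCV 4.12 (cv2) and the standard library are available. Lean on these libraries where they do the work, as an engineer would, in place of code of your own. Each camera call takes 0.05 s, during which the arm holds its last target. There are 200 camera calls.

## Working session

There is one attempt and no reset: what is moved stays moved. The work goes in short steps, Python scripts to look and compute and a tool call to move; the robot and the scene stay as the last step left them, time stands still between calls to the robot, and variables do not carry over. Pictures are saved under pics/ and viewed, at most 10 in all, crops included, and the job is handed in when it is done.

Besides the shell and the picture viewer there is one more tool, called after "Emit:" in YAML: its name, and indented under it one key for each argument. drive_tool: Moves the arm, as the interface text tells. Its arguments: {"type":"object","properties":{"plan":{"type":"array","items":{"type":"object","properties":{"x":{"type":"number"},"y":{"type":"number"},"z":{"type":"number"},"ax":{"type":"number"},"ay":{"type":"number"},"az":{"type":"number"},"hand":{"type":"number"}}}},"grip_force":{"type":"number"}},"required":["plan"]}

```bash
ls; mkdir -p pics; cat > h.py <<'E'
import numpy as np, cv2
from rig import monitor, imaging, r
def grab(n,f=None):
    im=imaging.grab_frame(n)
    if f: cv2.imwrite('pics/'+f,cv2.cvtColor(im,cv2.COLOR_RGB2BGR))
    return im
def ray(n,u,v,ci=None):
    c=ci or imaging.camera_info(n); K=np.array(c['mtx'],float);R=np.array(c['R']);t=np.array(c['t'])
    x=(u-K[0,2])/K[0,0];y=(v-K[1,2])/K[1,1]
    if n=='wrist':
        th=np.hypot(x,y); d=np.array([x/th*np.sin(th),y/th*np.sin(th),np.cos(th)]) if th>1e-9 else np.array([0,0,1.])
    else: d=np.array([x,y,1.])
    return -R.T@t, R.T@d
def at_z(n,u,v,z,ci=None):
    o,d=ray(n,u,v,ci); return o+d*(z-o[2])/d[2]
def proj(n,X):
    c=imaging.camera_info(n);p=np.array(c['R'])@np.array(X,float)+np.array(c['t']);q=np.array(c['mtx'])@p
    return q[:2]/q[2]
E
python3 - <<'E'
from h import *
print(monitor.sense())
a=grab('scene');b=grab('top')
cv2.imwrite('pics/a.png',cv2.cvtColor(a,cv2.COLOR_RGB2BGR));cv2.imwrite('pics/b.png',cv2.cvtColor(b,cv2.COLOR_RGB2BGR))
for n in('scene','top'):
    o,d=ray(n,280,210);print(n,o,d,imaging.camera_info(n)['mtx'])
E
```

```text
pics
{'clock': 0.0, 'qpos': array([ 1.16359814e+00,  3.53655979e-01,  1.63412698e+00,  4.80343514e-06,
        1.15517444e+00, -2.35661103e-03]), 'qvel': array([ 0.00036133, -0.00092867, -0.00104884, -0.00031106, -0.00054492,
       -0.00023001]), 'joint_efforts': array([ 5.55057159e-05, -6.05258560e+01, -3.42053962e+01, -2.08404740e-04,
        9.77464282e-03, -2.08419556e-05]), 'eef_pos': array([245.96077714, 574.0635346 , 230.55984013]), 'tcp_rot': array([-3.14022792e+00, -7.60800349e-06,  2.73674913e+00]), 'contact_force': array([-0.71177697,  0.39436256,  0.04624422]), 'wrist_torque': array([-0.02081453, -0.01707963,  0.00287797]), 'grasp_force': 0.0, 'opening': 1.0035525682662496}
scene [ 119.91976359 -606.39344777  869.25973014] [ 0.32948067  0.64298393 -0.69148377] [[527.62821605   0.         283.9185628 ]
 [  0.         527.62821605 214.73396101]
 [  0.           0.           1.        ]]
top [ 312.55264471  105.39767225 1107.60478683] [ 0.15866645 -0.00674566 -0.98731862] [[496.12128346   0.         281.78236828]
 [  0.         496.12128346 211.18485277]
 [  0.           0.           1.        ]]
```

View pics/a.png

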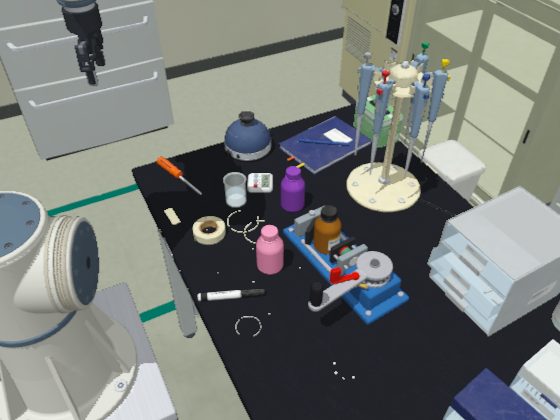

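View pics/b.png

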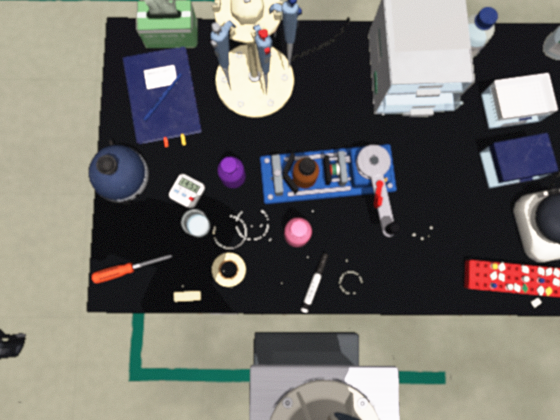

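```bash
python3 - <<'E'
from h import *
a=cv2.imread('pics/a.png');b=cv2.imread('pics/b.png')
A=cv2.resize(a[190:330,270:420],None,fx=4,fy=4,interpolation=cv2.INTER_CUBIC)[:,:600]
B=cv2.resize(b[135:245,255:405],None,fx=4,fy=4,interpolation=cv2.INTER_CUBIC)
cv2.imwrite('pics/c.png',np.vstack([cv2.resize(A,None,fx=.6,fy=.6)[:300,:360],]) if 0 else A); cv2.imwrite('pics/d.png',B)
h=cv2.cvtColor(b,cv2.COLOR_BGR2HSV)
m=cv2.inRange(h,(100,150,80),(118,255,255));m[:140]=0;m[215:]=0;m[:,:255]=0;m[:,405:]=0
P=cv2.findNonZero(m); rc=cv2.minAreaRect(P);print(rc)
for p in cv2.boxPoints(rc): print(p,at_z('top',*p,14))
r_=cv2.inRange(h,(0,180,120),(6,255,255))|cv2.inRange(h,(174,180,120),(180,255,255));r_[:170]=0;r_[220:]=0;r_[:,:360]=0;r_[:,400:]=0
q=cv2.findNonZero(r_);print('red',q.reshape(-1,2).mean(0),cv2.minAreaRect(q))
print('disc',at_z('top',374,160,95),'knob',at_z('top',391.5,228,143), 'bottle',at_z('top',306,172,122))
E
```

```text
((327.89483642578125, 173.51646423339844), (48.562278747558594, 133.3006591796875), 84.66783905029297)
[259.2765  155.53418] [613.10431325 146.05836489  14.        ]
[392.0003 143.1466] [ 645.71611915 -156.95022922   14.        ]
[396.51318 191.49875] [ 533.09380524 -164.1199098    14.        ]
[263.78937 203.88632] [501.78716001 134.29231949  14.        ]
red [378.41666667 192.82407407] ((378.5, 193.5), (25.0, 5.0), 90.0)
disc [583.86320888 -98.5299012   95.        ] knob [ 433.94175322 -120.39641965  143.        ] bottle [549.905285    46.34486273 122.        ]
```

View pics/d.png

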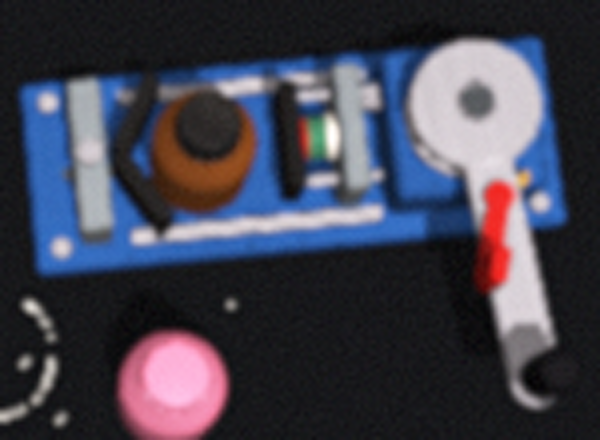

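View pics/c.png

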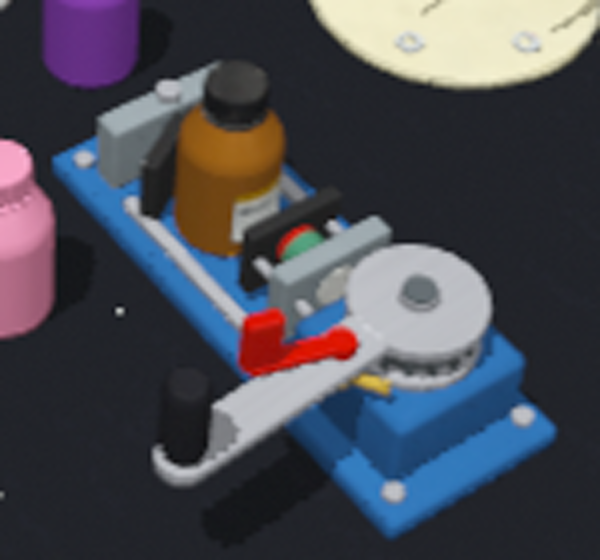

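Amber bottle is at top px (306,165), with the pink one (298,232) and purple one (231,171) as lookalikes. The red selector is at (379,195), and the red rack at (510,278) is not part of the job. The knob is at (392,228), and the crop confirms the tab is on the bottle side (loosen).

```bash
cat >> h.py <<'E'
O=np.array([583.,-98.5]);YAW=0.105
EX=np.array([np.cos(YAW),np.sin(YAW)]);EY=np.array([-np.sin(YAW),np.cos(YAW)])
def V(p): d=np.array(p[:2])-O; return np.array([d@EX,d@EY])
def W(v): return O+v[0]*EX+v[1]*EY
def rad(R,a): return np.array([-R*np.cos(a),-R*np.sin(a)])  # vise xy at handle angle a
from scipy.spatial.transform import Rotation as Ro
def units(p,s=None,rot=None):
    s=s or monitor.sense(); R=Ro.from_euler('xyz',s['tcp_rot'] if rot is None else rot).as_matrix()
    return R.T@(np.array(p)-s['eef_pos'])/50
E
python3 - <<'E'
from h import *
k=V(at_z('top',392,228,143));print('knob',k,np.hypot(*k),np.arctan2(-k[1],-k[0]))
for n,u,v,z in[('tabtop',377.5,202,130),('pin',379.5,183,97),('cap',307,165,122),('jawtop r',255+362/4,135+135/4,66),('padtop face',255+278/4,135+135/4,66),('vee bottom',255+130/4,135+155/4,60),('stopfront',255+108/4,135+155/4,60),('pinkcap',255+178/4,135+372/4,108)]:
    p=at_z('top',u,v,z);print(n,p,V(p))
for R,off,z in((93,0.31,110),):pass
h=0.05
tab=rad(52,h)+rad(42,h-0.35); print('tab pred',tab,W(tab), proj('top',[*W(tab),130]))
p=W(tab+np.array([0,40]));print('approach',p,units([*p,230]),'knob',W(rad(150,h)))
E
```

```text
knob [-150.62612878   -7.13324436] 150.79493972660282 0.04732192863447619
tabtop [487.84017475 -96.68607765 130.        ] [-94.44562642  11.77736416]
pin [ 534.05735038 -108.58399111   97.        ] [-49.72997561  -4.89891362]
cap [564.58859289  44.30613562 122.        ] [ -3.34290067 143.94928724]
jawtop r [571.50555281 -42.31017543  66.        ] [-5.54204581 57.0850631 ]
padtop face [571.01114265   3.06087685  66.        ] [ -1.2785215  102.25805489]
vee bottom [560.51976606  82.68915849  60.        ] [ -3.36650274 182.54736025]
stopfront [560.3915425   94.59208071  60.        ] [ -2.24650853 194.39816662]
pinkcap [436.57745008  58.66706633 108.        ] [-129.14390165  171.64761149]
tab pred [-92.05914608   9.81293188] [490.41939828 -98.38957069] [378.31872046 200.74253524]
approach [486.22711153 -58.60986818] [-9.40083218 -9.73799006  0.02507017] knob [ 434.79827038 -121.65701489]
```

Emit:
drive_tool:
  plan:
    - {"x": -9.4, "y": -9.74, "z": 0, "az": -4.87, "hand": 0}
    - {"x": -9.4, "y": -9.74, "z": 0, "az": -4.87, "hand": 0}
    - {"x": -9.4, "y": -9.74, "z": 0, "az": -4.87, "hand": 0}
    - {"x": -9.4, "y": -9.74, "z": 0, "az": -4.87, "hand": 0}
    - {"x": -9.4, "y": -9.74, "z": 0, "az": -4.87, "hand": 0}
    - {"x": -9.4, "y": -9.74, "z": 0, "az": -4.87, "hand": 0}
    - {"x": -9.4, "y": -9.74, "z": 0, "az": -4.87, "hand": 0}
    - {"x": -9.4, "y": -9.74, "z": 0, "az": -4.87, "hand": 0}

```text
invalid input
```

```bash
python3 - <<'E'
from h import *
s=monitor.sense();print(s['clock'],s['eef_pos'],s['tcp_rot'],s['qpos'],s['contact_force'],units([486,-59,232],s))
E
```

```text
0.1 [245.94794633 574.06490071 230.60909155] [-3.14025600e+00 -1.36155562e-05  2.73676783e+00] [ 1.16361454e+00  3.53590388e-01  1.63410767e+00  1.14386385e-05
  1.15523128e+00 -2.36158900e-03] [ 0.27160781  0.05570867 -0.04066014] [-9.39972967 -9.74700447 -0.0149178 ]
```

Emit:
drive_tool:
  plan:
    - {"x": -0.7, "y": -0.7, "z": 0, "ax": 0, "ay": 0, "az": -0.6, "hand": 0}
    - {"x": -1.4, "y": -1.4, "z": 0, "ax": 0, "ay": 0, "az": -1.2, "hand": 0}
    - {"x": -2.1, "y": -2.1, "z": 0, "ax": 0, "ay": 0, "az": -1.8, "hand": 0}
    - {"x": -2.8, "y": -2.8, "z": 0, "ax": 0, "ay": 0, "az": -2.4, "hand": 0}
    - {"x": -3.5, "y": -3.5, "z": 0, "ax": 0, "ay": 0, "az": -3.0, "hand": 0}
    - {"x": -4.2, "y": -4.2, "z": 0, "ax": 0, "ay": 0, "az": -3.6, "hand": 0}
    - {"x": -4.9, "y": -4.9, "z": 0, "ax": 0, "ay": 0, "az": -4.2, "hand": 0}
    - {"x": -5.5, "y": -5.6, "z": 0, "ax": 0, "ay": 0, "az": -4.87, "hand": 0}
  grip_force: 40

```text
clock: 0.9
eef_pos: [389.1, 206.8, 231.3]
tcp_rot: [-3.142, 0.0, -3.034]
contact_force: [0.8, 0.5, -0.1]
opening: 0.0
grasp_force: 0.0
```

```bash
python3 - <<'E'
from h import *
s=monitor.sense();print(s['clock'],s['eef_pos'],s['tcp_rot'],s['qpos'],s['contact_force'],units([486,-59,232],s),s['opening'])
E
```

```text
0.9 [389.05022396 206.8200958  231.25462976] [-3.14150029e+00  2.73588160e-04 -3.03371257e+00] [ 4.85349684e-01  5.97871476e-02  2.00808358e+00 -2.12427988e-04
  1.07350165e+00 -1.19322540e+00] [ 0.7628631   0.51709372 -0.10706442] [-1.35530529 -5.49427028 -0.01402914] 4.938800556881132e-05
```

Emit:
drive_tool:
  plan:
    - {"x": -0.23, "y": -0.92, "z": 0, "ax": 0, "ay": 0, "az": 0, "hand": 0}
    - {"x": -0.46, "y": -1.84, "z": 0, "ax": 0, "ay": 0, "az": 0, "hand": 0}
    - {"x": -0.68, "y": -2.75, "z": 0, "ax": 0, "ay": 0, "az": 0, "hand": 0}
    - {"x": -0.9, "y": -3.67, "z": 0, "ax": 0, "ay": 0, "az": 0, "hand": 0}
    - {"x": -1.13, "y": -4.58, "z": 0, "ax": 0, "ay": 0, "az": 0, "hand": 0}
    - {"x": -1.36, "y": -5.49, "z": 0.3, "ax": 0, "ay": 0, "az": 0, "hand": 0}
    - {"x": -1.36, "y": -5.49, "z": 1.2, "ax": 0, "ay": 0, "az": 0, "hand": 0}
    - {"x": -1.36, "y": -5.49, "z": 2.0, "ax": 0, "ay": 0, "az": 0, "hand": 0}

```text
clock: 1.7
eef_pos: [485.6, -58.7, 130.2]
tcp_rot: [-3.141, 0.002, -3.04]
contact_force: [-0.0, 1.0, -0.7]
opening: -0.002
grasp_force: 0.0
```

```bash
python3 - <<'E'
from h import *
s=monitor.sense();print(s['clock'],s['eef_pos'],V(s['eef_pos']),s['qpos'],s['contact_force'],units([*W([-92,50]),108],s))
c=grab('scene','e0.png');d=grab('top')
cv2.imwrite('pics/e.png',cv2.cvtColor(np.hstack([cv2.resize(c[190:330,270:420],(390,364)),cv2.resize(d[135:245,255:405],(400,364))]),cv2.COLOR_RGB2BGR))
E
```

```text
1.7 [485.57991908 -58.71243005 130.20599085] [-92.71352337  49.77876528] [-1.23402693e-01  2.73590452e-01  2.01166984e+00  1.52679606e-05
  8.54777216e-01 -1.79626687e+00] [-0.02668363  0.95738581 -0.66417506] [-0.01358304  0.00461608  0.44413943]
```

View pics/e.png

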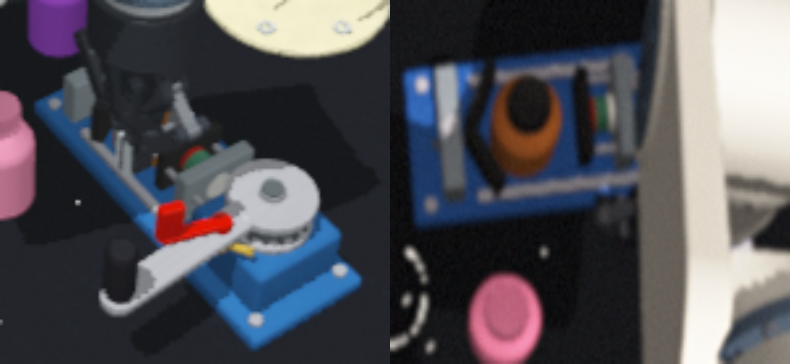

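Emit:
drive_tool:
  plan:
    - {"x": 0, "y": 0, "z": 0.44, "ax": 0, "ay": 0, "az": 0, "hand": 0}
    - {"x": 0, "y": -0.2, "z": 0.44, "ax": 0, "ay": 0, "az": 0, "hand": 0}
    - {"x": 0, "y": -0.34, "z": 0.44, "ax": 0, "ay": 0, "az": 0, "hand": 0}
    - {"x": 0, "y": -0.44, "z": 0.44, "ax": 0, "ay": 0, "az": 0, "hand": 0}
    - {"x": 0, "y": -0.54, "z": 0.44, "ax": 0, "ay": 0, "az": 0, "hand": 0}
    - {"x": 0, "y": -0.64, "z": 0.44, "ax": 0, "ay": 0, "az": 0, "hand": 0}
    - {"x": 0, "y": -0.74, "z": 0.44, "ax": 0, "ay": 0, "az": 0, "hand": 0}
    - {"x": 0, "y": -0.8, "z": 0.44, "ax": 0, "ay": 0, "az": 0, "hand": 0}

```text
clock: 2.6
eef_pos: [489.4, -97.3, 109.5]
tcp_rot: [-3.141, 0.0, -3.037]
contact_force: [0.1, 0.8, -0.3]
opening: -0.002
grasp_force: 0.1
```

```bash
cat >> h.py <<'E'
def pair(f):
    c=grab('scene');d=grab('top')
    cv2.imwrite('pics/'+f,cv2.cvtColor(np.hstack([cv2.resize(c[190:330,270:420],(390,364)),cv2.resize(d[135:245,255:405],(400,364))]),cv2.COLOR_RGB2BGR))
    return c,d
E
python3 - <<'E'
from h import *
s=monitor.sense();print(s['clock'],s['eef_pos'],V(s['eef_pos']),s['contact_force'])
pair('f.png')
E
```

```text
2.6 [489.41500149 -97.32894537 109.48631044] [-92.94685008  10.97298386] [ 0.05248978  0.82644155 -0.27829304]
```

View pics/f.png

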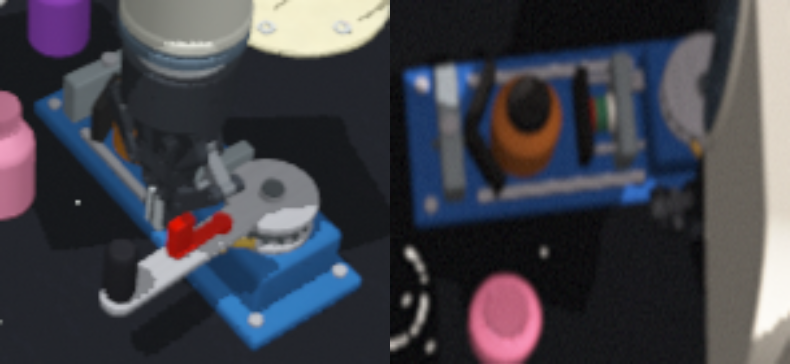

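Emit:
drive_tool:
  plan:
    - {"x": 0, "y": -0.08, "z": 0, "ax": 0, "ay": 0, "az": 0, "hand": 0}
    - {"x": 0, "y": -0.16, "z": 0, "ax": 0, "ay": 0, "az": 0, "hand": 0}
    - {"x": 0, "y": -0.22, "z": 0, "ax": 0, "ay": 0, "az": 0, "hand": 0}
    - {"x": 0, "y": -0.22, "z": 0, "ax": 0, "ay": 0, "az": 0, "hand": 0}
    - {"x": 0, "y": 0.1, "z": 0, "ax": 0, "ay": 0, "az": 0, "hand": 0}
    - {"x": 0, "y": 0.3, "z": 0, "ax": 0, "ay": 0, "az": 0, "hand": 0}

```text
clock: 3.3
eef_pos: [487.4, -81.5, 109.2]
tcp_rot: [3.142, -0.0, -3.037]
contact_force: [-0.4, -0.6, 1.0]
opening: 0.0
grasp_force: 0.0
```

```bash
cat >> h.py <<'E'
def redtab(c):
    h=cv2.cvtColor(c,cv2.COLOR_RGB2HSV)
    m=cv2.inRange(h,(0,190,90),(5,255,255))|cv2.inRange(h,(175,190,90),(180,255,255));m[:240]=0;m[330:]=0;m[:,:280]=0;m[:,400:]=0
    n,l,st,ce=cv2.connectedComponentsWithStats(m);i=1+st[1:,4].argmax();ys,xs=np.nonzero(l==i)
    return xs,ys
E
python3 - <<'E'
from h import *
s=monitor.sense();print(s['clock'],V(s['eef_pos']),s['contact_force'])
c,d=pair('g.png')
for im in (cv2.cvtColor(cv2.imread('pics/a.png'),cv2.COLOR_BGR2RGB),c):
    xs,ys=redtab(im);print(xs.min(),xs.max(),ys.min(),ys.max(),len(xs)); j=ys<=ys.min()+2
    print('tab top',V(at_z('scene',xs[j].mean(),ys.min()+2,130)))
for h in(0.0,0.05,0.1):
    for sel in(-.35,-.12,.12,.35):
        print(h,sel,proj('scene',[*W(rad(52,h)+rad(42,h+sel)),130]))
E
```

```text
3.3 [-93.24206879  26.96568466] [-0.37864929 -0.58746129  0.95599058]
330 358 267 283 250
tab top [-89.87213204   4.33444175]
340 359 273 292 206
tab top [-71.10027286 -24.55759128]
0.0 -0.35 [332.42304039 265.80103793]
0.0 -0.12 [334.55743599 269.63909953]
0.0 0.12 [337.9407232  273.24850106]
0.0 0.35 [342.12328987 276.12131185]
0.05 -0.35 [333.68024424 267.55988561]
0.05 -0.12 [336.07085037 271.34790773]
0.05 0.12 [339.69116322 274.8556199 ]
0.05 0.35 [344.05682029 277.58792948]
0.1 -0.35 [335.05436654 269.28509014]
0.1 -0.12 [337.69686783 273.01219385]
0.1 0.12 [341.54599241 276.40743676]
0.1 0.35 [346.08363333 278.99021829]
```

View pics/g.png

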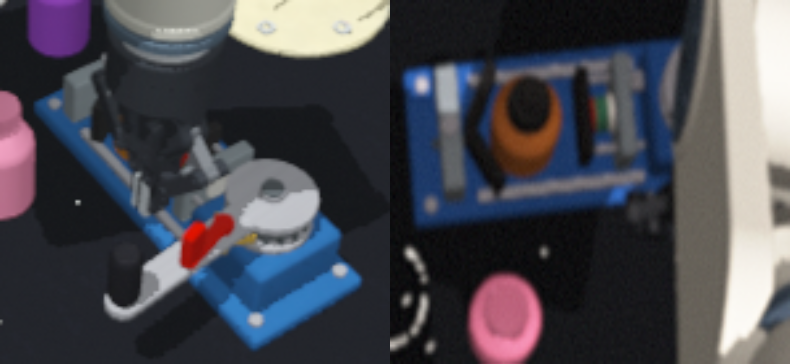

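```bash
python3 - <<'E'
from h import *
k=V(at_z('scene',270+125/2.6,190+248/2.6,143));print(k,np.hypot(*k),np.arctan2(-k[1],-k[0]))
for h in(0,.05,.1,.15):print(h,(proj('scene',[*W(rad(150,h)),143])-[270,190])*2.6)
h=np.arctan2(-k[1],-k[0])
print(units([*W(rad(150,h)),175]))
E
```

```text
[-146.56934403  -15.70513456] 147.40835750182603 0.10674428147176607
0 [107.14661836 234.68294893]
0.05 [113.87224528 241.94363568]
0.1 [121.1011813  249.01203528]
0.15 [128.81830357 255.86383212]
[ 1.12042586 -0.86630883 -1.31488855]
```

Emit:
drive_tool:
  plan:
    - {"x": 0, "y": 0, "z": -0.8, "ax": 0, "ay": 0, "az": 0, "hand": 60}
    - {"x": 0.1, "y": 0, "z": -1.4, "ax": 0, "ay": 0, "az": 0, "hand": 60}
    - {"x": 0.8, "y": -0.5, "z": -1.4, "ax": 0, "ay": 0, "az": 0, "hand": 60}
    - {"x": 1.12, "y": -0.87, "z": -1.4, "ax": 0, "ay": 0, "az": 0, "hand": 60}
    - {"x": 1.12, "y": -0.87, "z": -1.2, "ax": 0, "ay": 0, "az": 0, "hand": 60}
    - {"x": 1.12, "y": -0.87, "z": -0.6, "ax": 0, "ay": 0, "az": 0, "hand": 60}
    - {"x": 1.12, "y": -0.87, "z": 0.0, "ax": 0, "ay": 0, "az": 0, "hand": 60}
    - {"x": 1.12, "y": -0.87, "z": 0.1, "ax": 0, "ay": 0, "az": 0, "hand": 60}

```text
clock: 4.2
eef_pos: [434.8, -130.3, 101.5]
tcp_rot: [3.14, -0.004, -3.036]
contact_force: [-0.4, 0.3, -0.1]
opening: 0.706
grasp_force: 0.0
```

Emit:
drive_tool:
  plan:
    - {"x": 0, "y": 0, "z": 0, "ax": 0, "ay": 0, "az": 0, "hand": 18}
    - {"x": 0, "y": 0, "z": 0, "ax": 0, "ay": 0, "az": 0, "hand": 18}
    - {"x": 0, "y": 0, "z": 0, "ax": 0, "ay": 0, "az": 0, "hand": 18}
    - {"x": 0, "y": 0, "z": 0, "ax": 0, "ay": 0, "az": 0, "hand": 18}
    - {"x": 0, "y": 0, "z": 0, "ax": 0, "ay": 0, "az": 0, "hand": 18}
  grip_force: 30

```text
clock: 4.7
eef_pos: [437.6, -131.2, 105.4]
tcp_rot: [-3.141, 0.002, -3.036]
contact_force: [-0.1, 0.8, 7.8]
opening: 0.274
grasp_force: 29.9
```

```bash
cat >>h.py <<'E'
def st():
    s=monitor.sense();v=V(s['eef_pos']);print(s['clock'],s['eef_pos'],v,'R',np.hypot(*v),'h',np.arctan2(-v[1],-v[0]),'F',s['contact_force'],s['opening'],s['grasp_force'],s['tcp_rot']);return s
def arc(angs,z=103,s=None):
    s=s or monitor.sense()
    for a in angs: print(a,np.round(units([*W(rad(150,a)),s['eef_pos'][2]],s),2))
E
python3 - <<'E'
from h import *
s=st();h=np.arctan2(*(-V(s['eef_pos']))[::-1])
arc(h+np.arange(1,9)*(0.62-h)/8,s=s); arc(h+np.arange(1,9)*(-.6-h)/8,s=s)
E
```

```text
4.7 [ 437.62253237 -131.22712519  105.36012166] [-148.00684768  -17.31028181] R 149.01567976855617 h 0.11642701832506441 F [-0.12688279  0.81287104  7.81658385] 0.2735551298327226 29.856167732505128 [-3.14075276e+00  2.26145582e-03 -3.03633699e+00]
0.17937364103443137 [-0.01 -0.19  0.  ]
0.2423202637437983 [-0.05 -0.37  0.  ]
0.30526688645316524 [-0.1  -0.56  0.  ]
0.3682135091625322 [-0.16 -0.73  0.  ]
0.43116013187189917 [-0.23 -0.91  0.  ]
0.49410675458126607 [-0.32 -1.08  0.  ]
0.557053377290633 [-0.41 -1.24  0.  ]
0.62 [-0.52 -1.4   0.  ]
0.026873641034431364 [ 0.04  0.27 -0.  ]
-0.06267973625620168 [ 0.03  0.53 -0.  ]
-0.15223311354683472 [ 0.   0.8 -0. ]
-0.24178649083746778 [-0.05  1.06 -0.  ]
-0.33133986812810085 [-0.12  1.32 -0.  ]
-0.42089324541873385 [-0.22  1.57 -0.  ]
-0.5104466227093669 [-0.34  1.81 -0.  ]
-0.6 [-0.48  2.04 -0.  ]
```

Emit:
drive_tool:
  plan:
    - {"x": 0, "y": 0, "z": -0.08, "ax": 0, "ay": 0, "az": 0, "hand": 18}
    - {"x": -0.01, "y": -0.19, "z": -0.08, "ax": 0, "ay": 0, "az": 0, "hand": 18}
    - {"x": -0.05, "y": -0.37, "z": -0.08, "ax": 0, "ay": 0, "az": 0, "hand": 18}
    - {"x": -0.1, "y": -0.56, "z": -0.08, "ax": 0, "ay": 0, "az": 0, "hand": 18}
    - {"x": -0.16, "y": -0.73, "z": -0.08, "ax": 0, "ay": 0, "az": 0, "hand": 18}
    - {"x": -0.23, "y": -0.91, "z": -0.08, "ax": 0, "ay": 0, "az": 0, "hand": 18}
    - {"x": -0.32, "y": -1.08, "z": -0.08, "ax": 0, "ay": 0, "az": 0, "hand": 18}
    - {"x": -0.41, "y": -1.24, "z": -0.08, "ax": 0, "ay": 0, "az": 0, "hand": 18}

```text
clock: 5.5
eef_pos: [462.9, -189.1, 107.1]
tcp_rot: [3.138, -0.001, -3.037]
contact_force: [5.2, 9.4, -14.5]
opening: 0.266
grasp_force: 34.8
```

```bash
python3 - <<'E'
from h import *
s=st();h=np.arctan2(*(-V(s['eef_pos']))[::-1])
arc(h+np.arange(1,9)*(-.6-h)/8,s=s)
pair('i.png')
E
```

```text
5.5 [ 462.90633556 -189.11793662  107.08436535] [-128.9296655   -77.53218705] R 150.446331544839 h 0.5414134513039749 F [  5.22097644   9.44656517 -14.46229477] 0.26562366644926333 34.79374334681779 [ 3.13837693e+00 -1.39405494e-03 -3.03734251e+00]
0.39873676989097806 [0.19 0.39 0.  ]
0.2560600884779812 [0.32 0.79 0.  ]
0.11338340706498429 [0.4  1.21 0.  ]
-0.029293274348012543 [0.42 1.64 0.01]
-0.17196995576100937 [0.38 2.06 0.01]
-0.3146466371740063 [0.28 2.48 0.01]
-0.45732331858700315 [0.12 2.88 0.01]
-0.6 [-0.1   3.24  0.01]
```

View pics/i.png

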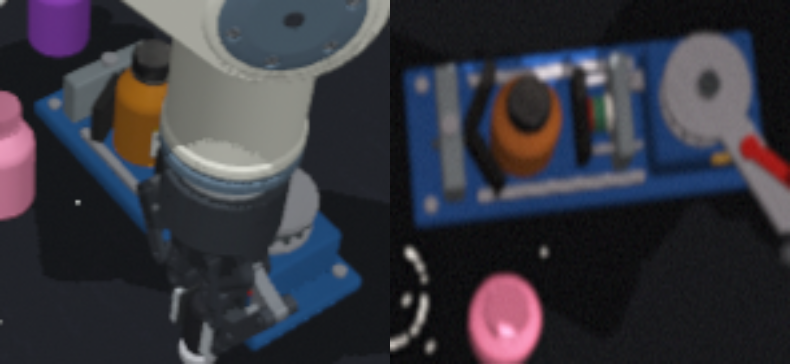

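Emit:
drive_tool:
  plan:
    - {"x": -0.16, "y": -0.24, "z": 0.02, "ax": 0, "ay": 0, "az": 0, "hand": 18}
    - {"x": -0.16, "y": -0.24, "z": 0.02, "ax": 0, "ay": 0, "az": 0, "hand": 18}
    - {"x": 0.19, "y": 0.39, "z": 0.02, "ax": 0, "ay": 0, "az": 0, "hand": 18}
    - {"x": 0.32, "y": 0.79, "z": 0.02, "ax": 0, "ay": 0, "az": 0, "hand": 18}
    - {"x": 0.4, "y": 1.21, "z": 0.02, "ax": 0, "ay": 0, "az": 0, "hand": 18}
    - {"x": 0.42, "y": 1.64, "z": 0.02, "ax": 0, "ay": 0, "az": 0, "hand": 18}
    - {"x": 0.38, "y": 2.06, "z": 0.02, "ax": 0, "ay": 0, "az": 0, "hand": 18}
    - {"x": 0.28, "y": 2.48, "z": 0.02, "ax": 0, "ay": 0, "az": 0, "hand": 18}

```text
clock: 6.4
eef_pos: [436.7, -68.2, 107.2]
tcp_rot: [-3.141, 0.002, -3.037]
contact_force: [8.9, -3.5, -15.7]
opening: 0.266
grasp_force: 34.6
```

```bash
cat >>h.py <<'E'
def prof(d,x,z,y0=40,y1=200,blur=True):
    ys=np.arange(y0,y1,1.0);P=np.array([proj('top',[*W([x,y]),z]) for y in ys],np.float32)
    p=cv2.remap(d,P[None,:,0].copy(),P[None,:,1].copy(),cv2.INTER_CUBIC)[0].astype(int)
    return ys,p
def bands(d,x=22,z=66):
    # dark pad and grey jaw edges at half level along line x
    ys,p=prof(d,x,z);g=p.mean(1);sat=p.max(1)-p.min(1)
    print('dark',ys[(g<60)].astype(int).tolist());print('grey',ys[(sat<45)&(g>85)].astype(int).tolist())
    ys,p=prof(d,0,50)
    cl=''.join('g' if b[1]>b[0]+15 and b[1]>b[2]+10 else 'r' if b[0]>b[1]+50 and b[1]<70 else 'B' if b[2]>b[0]+40 else 'k' if b.max()<60 else 'w' if b.min()>150 else '.' for b in p);print(cl)
E
python3 - <<'E'
from h import *
s=st();h=np.arctan2(*(-V(s['eef_pos']))[::-1])
arc(h+np.arange(1,9)*(-.62-h)/8,s=s)
b0=cv2.cvtColor(cv2.imread('pics/b.png'),cv2.COLOR_BGR2RGB)
bands(b0);bands(grab('top'))
E
```

```text
6.4 [436.69127524 -68.18409198 107.22065474] [-142.32561415   45.48314827] R 149.41652258164112 h -0.3093138053005993 F [  8.9222434   -3.45639719 -15.69463687] 0.2661661161983496 34.64137262664735 [-3.14062030e+00  1.63592082e-03 -3.03654817e+00]
-0.3481495796380244 [-0.03  0.11 -0.  ]
-0.3869853539754495 [-0.07  0.22 -0.  ]
-0.42582112831287455 [-0.11  0.33 -0.  ]
-0.4646569026502997 [-0.16  0.43 -0.  ]
-0.5034926769877247 [-0.22  0.54 -0.  ]
-0.5423284513251498 [-0.28  0.64 -0.  ]
-0.5811642256625749 [-0.34  0.74 -0.  ]
-0.62 [-0.4   0.83 -0.  ]
dark [93, 94, 95, 96, 97, 98, 99, 100, 101, 102, 103, 104, 131, 132, 133, 134, 135, 136, 137, 138, 139, 140, 141, 142, 143, 144, 145, 146, 147, 148, 149, 150, 151, 152, 153, 154, 155, 156, 157, 158, 159, 164, 165, 166, 167, 168, 169, 170, 171, 172, 173, 174, 175, 176, 177, 178, 179, 180, 181, 182, 183, 184]
grey [46, 47, 48, 49, 50, 51, 52, 53, 54, 55, 56, 57, 58, 59, 60, 61, 62, 63, 64, 65, 66, 67, 68, 69, 70, 71, 72, 73, 74, 75, 76, 77, 78, 79, 80, 81, 82, 83, 84, 85, 86, 87, 88, 89, 90, 91, 124, 125, 126, 127, 197, 198, 199]
BBBkkBBBBBBBBBBwwwwwwwwww..wwwwwwwwgggggggg....rrrr.kkkkkkkkkkkBBBBBBBBBB........rr...kkkkkkkkkkkkkkkkkkkkkkkkkkk....rrrrrrrrrrr...k.BBBBBBBBBB.kkkkkkkkk.....ww
dark [40, 41, 42, 43, 44, 45, 94, 95, 96, 97, 98, 99, 100, 101, 102, 103, 104, 105, 106, 107, 108, 123, 124, 125, 126, 127, 128, 129, 130, 131, 132, 133, 134, 135, 136, 137, 138, 139, 140, 141, 142, 143, 144, 145, 146, 147, 148, 149, 150, 151, 152, 153, 154, 155, 164, 165, 166, 167, 168, 169, 170, 171, 172, 173, 174, 175, 176, 177, 178, 179, 180, 181, 182, 183, 184, 185]
grey [49, 50, 51, 52, 53, 54, 55, 56, 57, 58, 59, 60, 61, 62, 63, 64, 65, 66, 67, 68, 69, 70, 78, 79, 80, 81, 82, 83, 84, 85, 86, 87, 88, 89, 90, 91, 197, 198, 199]
BBBBBBBBBBBBBBBBB.....................gggggggg...rrr.kkkkkkkkkkkkkBBBBB....r.....rr...kkkkkkkkkkkkkkkkkkkkkkkkkkkk...rrrrrrrrrr....k.BBBBBBBBBB.kkkkkkkkkk....ww
```

Emit:
drive_tool:
  plan:
    - {"x": -0.11, "y": 0.33, "z": 0.03, "ax": 0, "ay": 0, "az": 0, "hand": 18}
    - {"x": -0.28, "y": 0.64, "z": 0.03, "ax": 0, "ay": 0, "az": 0, "hand": 18}
    - {"x": -0.4, "y": 0.83, "z": 0.03, "ax": 0, "ay": 0, "az": 0, "hand": 18}
    - {"x": -0.4, "y": 0.83, "z": 0.03, "ax": 0, "ay": 0, "az": 0, "hand": 18}

```text
clock: 6.85
eef_pos: [453.6, -24.5, 106.8]
tcp_rot: [-3.141, 0.003, -3.035]
contact_force: [1.5, 0.5, 8.6]
opening: 0.265
grasp_force: 37.1
```

```bash
python3 - <<'E'
from h import *
s=st();h=np.arctan2(*(-V(s['eef_pos']))[::-1])
arc(h+np.arange(1,13)*(.64-h)/12,s=s)
E
```

```text
6.85 [453.5590874  -24.51608816 106.8183016 ] [-120.97398056   87.14278566] R 149.0924849379983 h -0.624249051167409 F [1.5055454  0.54342682 8.60812834] 0.265161434145401 37.134316849987954 [-3.14116974e+00  2.95182329e-03 -3.03512208e+00]
-0.518894963570125 [ 0.19 -0.25 -0.  ]
-0.41354087597284084 [ 0.33 -0.54 -0.  ]
-0.3081867883755568 [ 0.44 -0.83 -0.  ]
-0.2028327007782727 [ 0.52 -1.14 -0.  ]
-0.0974786131809886 [ 0.57 -1.45 -0.  ]
0.007875474416295436 [ 0.58 -1.77 -0.  ]
0.11322956201357948 [ 0.56 -2.08 -0.  ]
0.21858364961086363 [ 0.51 -2.39 -0.  ]
0.32393773720814767 [ 0.43 -2.7  -0.  ]
0.4292918248054318 [ 0.31 -2.99  0.  ]
0.5346459124027159 [ 0.17 -3.27  0.  ]
0.6399999999999999 [-0.01 -3.53  0.  ]
```

Emit:
drive_tool:
  plan:
    - {"x": 0.19, "y": -0.25, "z": -0.01, "ax": 0, "ay": 0, "az": 0, "hand": 18}
    - {"x": 0.33, "y": -0.54, "z": -0.01, "ax": 0, "ay": 0, "az": 0, "hand": 18}
    - {"x": 0.44, "y": -0.83, "z": -0.01, "ax": 0, "ay": 0, "az": 0, "hand": 18}
    - {"x": 0.52, "y": -1.14, "z": -0.01, "ax": 0, "ay": 0, "az": 0, "hand": 18}
    - {"x": 0.57, "y": -1.45, "z": -0.01, "ax": 0, "ay": 0, "az": 0, "hand": 18}
    - {"x": 0.58, "y": -1.77, "z": -0.01, "ax": 0, "ay": 0, "az": 0, "hand": 18}
    - {"x": 0.56, "y": -2.08, "z": -0.01, "ax": 0, "ay": 0, "az": 0, "hand": 18}
    - {"x": 0.51, "y": -2.39, "z": -0.01, "ax": 0, "ay": 0, "az": 0, "hand": 18}

```text
clock: 7.65
eef_pos: [441.1, -147.3, 107.0]
tcp_rot: [3.142, 0.005, -3.038]
contact_force: [12.2, 9.3, -4.6]
opening: 0.267
grasp_force: 35.8
```

```bash
python3 - <<'E'
from h import *
s=st();h=np.arctan2(*(-V(s['eef_pos']))[::-1])
arc(h+np.arange(1,6)*(.64-h)/5,s=s)
d=grab('top');bands(d)
E
```

```text
7.65 [ 441.08544763 -147.34176041  106.98106711] [-146.2519335   -33.69910503] R 150.0841688295408 h 0.22646552589378074 F [12.23362597  9.32171249 -4.64294979] 0.26687804577255425 35.83763211267069 [ 3.14158678  0.00459979 -3.03781165]
0.3091724207150246 [-0.07 -0.24  0.  ]
0.3918793155362684 [-0.15 -0.47  0.  ]
0.47458621035751225 [-0.26 -0.7   0.  ]
0.5572931051787562 [-0.38 -0.91  0.  ]
0.64 [-0.52 -1.12  0.  ]
dark [40, 41, 42, 43, 44, 45, 105, 106, 107, 108, 109, 110, 111, 112, 113, 114, 115, 116, 117, 118, 130, 131, 132, 133, 134, 135, 136, 137, 138, 139, 140, 141, 142, 143, 144, 145, 146, 147, 148, 149, 150, 151, 152, 153, 154, 155, 156, 157, 158, 159, 164, 165, 166, 167, 168, 169, 170, 171, 172, 173, 174, 175, 176, 177, 178, 179, 180, 181, 182, 183, 184, 185]
grey [49, 50, 51, 52, 53, 54, 55, 56, 57, 58, 59, 60, 61, 62, 63, 64, 65, 66, 67, 68, 69, 70, 71, 72, 73, 74, 75, 76, 77, 78, 79, 80, 87, 88, 89, 90, 91, 92, 93, 94, 95, 96, 97, 98, 99, 100, 101, 123, 124, 125, 126, 197, 198, 199]
BBkkkBBBBBBBBBBBBBBBBBBBBBB......................gggggggg....r.kkkkkkkkk...r.....rr...kkkkkkkkkkkkkkkkkkkkkkkkkkkk...rrrrrrrrr.....k.BBBBBBBBB.kkkkkkkkkkkk.....
```

Emit:
drive_tool:
  plan:
    - {"x": -0.08, "y": -0.24, "z": 0, "ax": 0, "ay": 0, "az": 0, "hand": 18}
    - {"x": -0.18, "y": -0.47, "z": 0, "ax": 0, "ay": 0, "az": 0, "hand": 18}
    - {"x": -0.29, "y": -0.7, "z": 0, "ax": 0, "ay": 0, "az": 0, "hand": 18}
    - {"x": -0.41, "y": -0.91, "z": 0, "ax": 0, "ay": 0, "az": 0, "hand": 18}
    - {"x": -0.55, "y": -1.12, "z": 0, "ax": 0, "ay": 0, "az": 0, "hand": 18}
    - {"x": -0.55, "y": -1.12, "z": 0, "ax": 0, "ay": 0, "az": 0, "hand": 18}

```text
clock: 8.3
eef_pos: [472.8, -200.6, 106.8]
tcp_rot: [-3.141, 0.001, -3.037]
contact_force: [0.0, 1.7, 9.6]
opening: 0.267
grasp_force: 37.2
```

```bash
python3 - <<'E'
from h import *
s=st();h=np.arctan2(*(-V(s['eef_pos']))[::-1])
arc(h+np.arange(1,11)*(-.62-h)/10,s=s)
c,d=pair('k.png');bands(d)
E
```

```text
8.3 [ 472.79573612 -200.56470944  106.81482407] [-120.29443404  -89.95239757] R 150.20713927914778 h 0.6420714667543467 F [7.80230970e-03 1.68345036e+00 9.64304810e+00] 0.2673646513196475 37.15994454687461 [-3.14133551e+00  5.40048183e-04 -3.03717881e+00]
0.515864320078912 [ 0.2   0.32 -0.  ]
0.38965717340347733 [ 0.37  0.66 -0.  ]
0.2634500267280427 [ 0.49  1.02 -0.  ]
0.13724288005260799 [ 0.57  1.39 -0.  ]
0.01103573337717334 [ 0.59  1.77 -0.  ]
-0.1151714132982613 [ 0.58  2.14 -0.  ]
-0.24137855997369606 [ 0.51  2.52 -0.  ]
-0.3675857066491307 [ 0.4   2.88 -0.  ]
-0.49379285332456535 [ 0.24  3.22 -0.  ]
-0.62 [ 0.04  3.54 -0.  ]
dark [40, 41, 42, 43, 44, 45, 112, 113, 114, 115, 116, 117, 118, 119, 120, 121, 122, 123, 133, 134, 135, 136, 137, 138, 139, 140, 141, 142, 143, 144, 145, 146, 147, 148, 149, 150, 151, 152, 153, 154, 155, 156, 157, 158, 159, 161, 162, 163, 164, 165, 166, 167, 168, 169, 170, 171, 172, 173, 174, 175, 176, 177, 178, 179, 180, 181, 182, 183]
grey [49, 50, 51, 52, 53, 54, 55, 56, 57, 58, 59, 60, 61, 62, 63, 64, 65, 66, 67, 68, 69, 70, 71, 72, 73, 74, 75, 76, 77, 78, 79, 80, 81, 82, 83, 84, 85, 86, 87, 88, 89, 90, 91, 92, 93, 94, 95, 96, 97, 98, 99, 100, 101, 102, 103, 104, 105, 106, 107, 108, 109, 198, 199]
BBBBBBBBBBBBBBBBBBBBBBBBBBBBBBBB......................gggggggg...rrr.kkkkkk..rr.....rr..kkkkkkkkkkkkkkkkkkkkkkkkkkkk....rrrrrrrrrr......BBBBBBkkkkkkkkkkkkk.....
```

View pics/k.png

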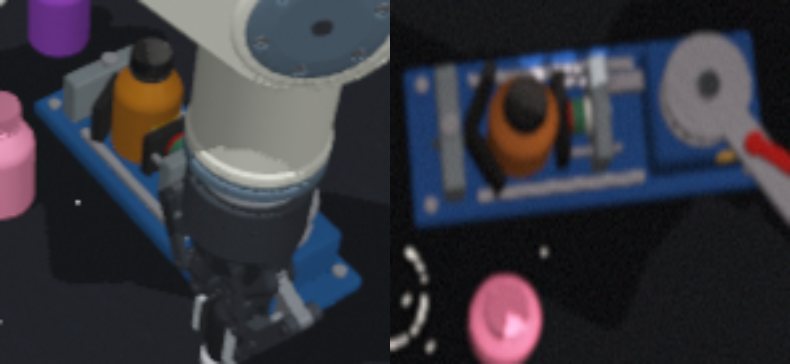

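Emit:
drive_tool:
  plan:
    - {"x": 0.19, "y": 0.32, "z": -0.02, "ax": 0, "ay": 0, "az": 0, "hand": 18}
    - {"x": 0.35, "y": 0.66, "z": -0.02, "ax": 0, "ay": 0, "az": 0, "hand": 18}
    - {"x": 0.47, "y": 1.02, "z": -0.02, "ax": 0, "ay": 0, "az": 0, "hand": 18}
    - {"x": 0.54, "y": 1.39, "z": -0.02, "ax": 0, "ay": 0, "az": 0, "hand": 18}
    - {"x": 0.57, "y": 1.77, "z": -0.02, "ax": 0, "ay": 0, "az": 0, "hand": 18}
    - {"x": 0.55, "y": 2.14, "z": -0.02, "ax": 0, "ay": 0, "az": 0, "hand": 18}
    - {"x": 0.49, "y": 2.52, "z": -0.02, "ax": 0, "ay": 0, "az": 0, "hand": 18}
    - {"x": 0.38, "y": 2.88, "z": -0.02, "ax": 0, "ay": 0, "az": 0, "hand": 18}

```text
clock: 9.2
eef_pos: [439.2, -57.8, 107.2]
tcp_rot: [-3.14, 0.003, -3.036]
contact_force: [11.5, -4.7, -16.2]
opening: 0.266
grasp_force: 34.5
```

```bash
python3 - <<'E'
from h import *
s=st();h=np.arctan2(*(-V(s['eef_pos']))[::-1])
arc([-.46,-.55,-.63],s=s);print();arc(np.arange(-.53,.1,.1),s=s)
E
```

```text
9.2 [439.24464805 -57.78160385 107.2202175 ] [-138.69604855   55.56073358] R 149.41080616476475 h -0.381017898202238 F [ 11.50172701  -4.72612104 -16.16564896] 0.2661167024819717 34.51927109621465 [-3.14026626e+00  3.00421803e-03 -3.03600110e+00]
-0.46 [-0.09  0.22 -0.  ]
-0.55 [-0.22  0.46  0.  ]
-0.63 [-0.35  0.66  0.  ]

-0.53 [-0.19  0.41  0.  ]
-0.43000000000000005 [-0.05  0.14 -0.  ]
-0.33000000000000007 [ 0.06 -0.14 -0.  ]
-0.2300000000000001 [ 0.15 -0.43  0.  ]
-0.13000000000000012 [ 0.2  -0.72  0.  ]
-0.030000000000000138 [ 0.23 -1.02  0.  ]
0.06999999999999984 [ 0.22 -1.32  0.  ]
```

Emit:
drive_tool:
  plan:
    - {"x": -0.11, "y": 0.22, "z": 0.02, "ax": 0, "ay": 0, "az": 0, "hand": 18}
    - {"x": -0.24, "y": 0.46, "z": 0.02, "ax": 0, "ay": 0, "az": 0, "hand": 18}
    - {"x": -0.36, "y": 0.66, "z": 0.02, "ax": 0, "ay": 0, "az": 0, "hand": 18}
    - {"x": -0.2, "y": 0.41, "z": 0.02, "ax": 0, "ay": 0, "az": 0, "hand": 18}
    - {"x": -0.06, "y": 0.14, "z": 0.02, "ax": 0, "ay": 0, "az": 0, "hand": 18}
    - {"x": 0.05, "y": -0.14, "z": 0.02, "ax": 0, "ay": 0, "az": 0, "hand": 18}
    - {"x": 0.13, "y": -0.43, "z": 0.02, "ax": 0, "ay": 0, "az": 0, "hand": 18}
    - {"x": 0.18, "y": -0.72, "z": 0.02, "ax": 0, "ay": 0, "az": 0, "hand": 18}

```text
clock: 10.0
eef_pos: [433.5, -95.1, 106.8]
tcp_rot: [3.141, 0.001, -3.037]
contact_force: [3.1, 4.2, 4.6]
opening: 0.265
grasp_force: 36.9
```

```bash
python3 - <<'E'
from h import *
s=st();h=np.arctan2(*(-V(s['eef_pos']))[::-1])
arc(np.arange(h+.07,.66,.07),s=s)
d=grab('top');bands(d)
E
```

```text
10.0 [433.52322473 -95.08331681 106.84965232] [-148.29544841   19.06410364] R 149.51581878964012 h -0.12785363951789525 F [3.11193887 4.18697919 4.58101877] 0.26512778924020813 36.86732287402265 [ 3.14108410e+00  1.24910830e-03 -3.03684698e+00]
-0.05785363951789524 [ 0.03 -0.21 -0.  ]
0.012146360482104768 [ 0.03 -0.42 -0.  ]
0.08214636048210477 [ 0.02 -0.63 -0.  ]
0.15214636048210478 [-0.   -0.84 -0.  ]
0.2221463604821048 [-0.04 -1.04 -0.  ]
0.2921463604821048 [-0.09 -1.25 -0.  ]
0.3621463604821048 [-0.16 -1.44 -0.  ]
0.4321463604821048 [-0.24 -1.64 -0.  ]
0.5021463604821048 [-0.34 -1.83 -0.  ]
0.5721463604821049 [-0.44 -2.01 -0.  ]
0.6421463604821048 [-0.56 -2.18 -0.  ]
dark [40, 41, 42, 43, 44, 45, 110, 111, 112, 113, 114, 115, 116, 117, 118, 119, 120, 121, 122, 123, 127, 128, 129, 130, 131, 132, 133, 134, 135, 136, 137, 138, 139, 140, 141, 142, 143, 144, 145, 146, 147, 148, 149, 150, 151, 152, 153, 154, 155, 156, 157, 158, 159, 160, 161, 162, 163, 164, 165, 166, 167, 168, 169, 170, 171, 172, 173, 174, 175, 176, 177, 178, 179, 180, 181, 182, 183, 184, 185, 186]
grey [49, 50, 51, 52, 53, 54, 55, 56, 57, 58, 59, 60, 61, 62, 63, 64, 65, 66, 67, 68, 69, 70, 71, 72, 73, 74, 75, 76, 77, 78, 79, 80, 81, 82, 83, 84, 85, 86, 94, 95, 96, 97, 98, 99, 100, 101, 102, 103, 104, 105, 106, 197, 198, 199]
BBkkBBBBBBBBBBBBBBBBBBBBBBBBBBBB......................gggggggg...rrr.kkkkkk...rr....rr...kkkkkkkkkkkkkkkkkkkkkkkkkkk....rrrrrrrrrr....k.BBBBBBB.kkkkkkkkkk.....w
```

Emit:
drive_tool:
  plan:
    - {"x": 0.03, "y": -0.21, "z": 0, "ax": 0, "ay": 0, "az": 0, "hand": 18}
    - {"x": 0.03, "y": -0.42, "z": 0, "ax": 0, "ay": 0, "az": 0, "hand": 18}
    - {"x": 0.01, "y": -0.63, "z": 0, "ax": 0, "ay": 0, "az": 0, "hand": 18}
    - {"x": -0.02, "y": -0.84, "z": 0, "ax": 0, "ay": 0, "az": 0, "hand": 18}
    - {"x": -0.06, "y": -1.04, "z": 0, "ax": 0, "ay": 0, "az": 0, "hand": 18}
    - {"x": -0.11, "y": -1.25, "z": 0, "ax": 0, "ay": 0, "az": 0, "hand": 18}
    - {"x": -0.18, "y": -1.44, "z": 0, "ax": 0, "ay": 0, "az": 0, "hand": 18}

```text
clock: 10.75
eef_pos: [448.8, -165.2, 106.7]
tcp_rot: [3.14, -0.002, -3.037]
contact_force: [-4.8, 2.6, 13.3]
opening: 0.263
grasp_force: 37.7
```

```bash
python3 - <<'E'
from h import *
s=st();h=np.arctan2(*(-V(s['eef_pos']))[::-1])
arc(np.arange(h+.05,.66,.05),s=s)
d=grab('top');bands(d)
E
```

```text
10.75 [ 448.79481885 -165.22987966  106.72875344] [-140.4598243   -52.29670395] R 149.8796433351351 h 0.35642340398416283 F [-4.78356672  2.56753556 13.31525319] 0.26343462837388154 37.67647905740887 [ 3.14009345e+00 -1.89054474e-03 -3.03674639e+00]
0.4064234039841628 [-0.05 -0.14 -0.  ]
0.4564234039841628 [-0.12 -0.28 -0.  ]
0.5064234039841629 [-0.19 -0.41 -0.  ]
0.5564234039841628 [-0.26 -0.54 -0.  ]
0.6064234039841627 [-0.34 -0.66 -0.  ]
0.6564234039841628 [-0.43 -0.78 -0.  ]
dark [40, 41, 42, 43, 44, 45, 115, 116, 117, 118, 119, 120, 121, 122, 123, 124, 125, 126, 136, 137, 138, 139, 140, 141, 142, 143, 144, 145, 146, 147, 148, 149, 150, 151, 152, 153, 154, 155, 156, 157, 158, 159, 160, 161, 162, 164, 165, 166, 167, 168, 169, 170, 171, 172, 173, 174, 175, 176, 177, 178, 179, 180, 181, 182, 183]
grey [48, 49, 50, 51, 52, 53, 54, 55, 56, 57, 58, 59, 60, 61, 62, 63, 64, 65, 66, 67, 68, 69, 70, 71, 72, 73, 74, 75, 76, 77, 78, 79, 80, 81, 82, 83, 84, 85, 86, 87, 88, 89, 90, 91, 92, 93, 94, 95, 96, 97, 98, 99, 100, 101, 102, 103, 104, 105, 106, 107, 108, 109, 110, 111, 112, 113, 197, 198, 199]
BBBkBBBBBBBBBBBBBBBBBBBBBBBBBBBBBB...www................ggggggggg...rrr.kkkkkk..rr......rr...kkkkkkkkkkkkkkkkkkkkkkkkkk....rrrrrrrrrrr...k..B.kkkkkkkkkkkkk.....
```

Emit:
drive_tool:
  plan:
    - {"x": -0.05, "y": -0.14, "z": 0, "ax": 0, "ay": 0, "az": 0, "hand": 18}
    - {"x": -0.12, "y": -0.28, "z": 0, "ax": 0, "ay": 0, "az": 0, "hand": 18}
    - {"x": -0.19, "y": -0.41, "z": 0, "ax": 0, "ay": 0, "az": 0, "hand": 18}
    - {"x": -0.26, "y": -0.54, "z": 0, "ax": 0, "ay": 0, "az": 0, "hand": 18}
    - {"x": -0.34, "y": -0.66, "z": 0, "ax": 0, "ay": 0, "az": 0, "hand": 18}
    - {"x": -0.42, "y": -0.77, "z": 0, "ax": 0, "ay": 0, "az": 0, "hand": 18}
    - {"x": -0.42, "y": -0.77, "z": 0, "ax": 0, "ay": 0, "az": 0, "hand": 18}

```text
clock: 11.5
eef_pos: [474.1, -201.8, 106.8]
tcp_rot: [3.141, -0.002, -3.036]
contact_force: [-5.0, -1.6, 11.2]
opening: 0.265
grasp_force: 37.5
```

```bash
python3 - <<'E'
from h import *
s=st();h=np.arctan2(*(-V(s['eef_pos']))[::-1])
arc(h+np.arange(1,11)*(-.63-h)/10,s=s)
d=grab('top');bands(d)
cv2.imwrite('pics/l.png',cv2.cvtColor(cv2.resize(d[140:205,255:400],None,fx=5,fy=5,interpolation=cv2.INTER_CUBIC),cv2.COLOR_RGB2BGR))
E
```

```text
11.5 [ 474.09443405 -201.8092001   106.7814254 ] [-119.13332015  -91.32614713] R 150.110669572871 h 0.6540330372698495 F [-5.02661624 -1.55319718 11.247492  ] 0.2653476408516893 37.492190510965884 [ 3.14114713e+00 -1.68860918e-03 -3.03647496e+00]
0.5256297335428646 [0.21 0.32 0.  ]
0.39722642981587963 [0.38 0.67 0.  ]
0.2688231260888947 [0.51 1.03 0.  ]
0.14041982236190975 [0.59 1.41 0.  ]
0.012016518634924811 [0.62 1.79 0.  ]
-0.11638678509206013 [0.6  2.17 0.  ]
-0.24479008881904496 [0.53 2.55 0.  ]
-0.37319339254603 [0.41 2.92 0.  ]
-0.501596696273015 [0.25 3.27 0.  ]
-0.6299999999999999 [0.04 3.59 0.  ]
dark [40, 41, 42, 43, 44, 45, 115, 116, 117, 118, 119, 120, 121, 122, 123, 124, 125, 126, 135, 136, 137, 138, 139, 140, 141, 142, 143, 144, 145, 146, 147, 148, 149, 150, 151, 152, 153, 154, 155, 156, 157, 158, 159, 160, 161, 162, 163, 164, 165, 166, 167, 168, 169, 170, 171, 172, 173, 174, 175, 176, 177, 178, 179, 180, 181, 182, 183, 184, 185]
grey [48, 49, 50, 51, 52, 53, 54, 55, 56, 57, 58, 59, 60, 61, 62, 63, 64, 65, 66, 67, 68, 69, 70, 71, 72, 73, 74, 75, 76, 77, 78, 79, 80, 81, 82, 83, 84, 85, 86, 87, 88, 89, 90, 91, 92, 93, 94, 95, 96, 97, 98, 99, 100, 101, 102, 103, 104, 105, 106, 107, 108, 109, 110, 111, 112, 113, 198, 199]
BBBBBBBBBBBBBBBBBBBBBBBBBBBBBBBBBB....wwwww.................ggggg...rrr.kkkkkk..rr......r...kkkkkkkkkkkkkkkkkkkkkkkkkkkk...rrrrrrrrrr....k..B.kkkkkkkkkkkkk.....
```

View pics/l.png

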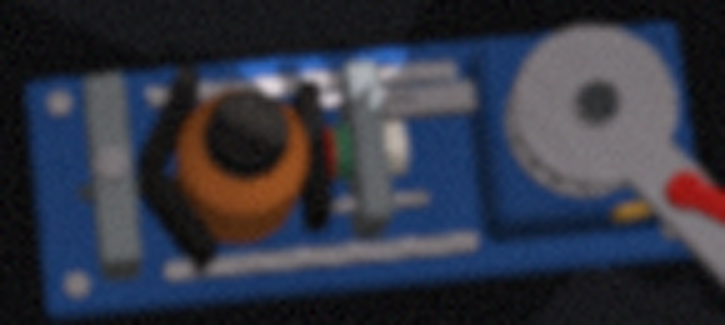

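```bash
cat >>h.py <<'E'
def rp(d,xs,z,y0=50,y1=135):
    ps=np.mean([prof(d,x,z,y0,y1)[1] for x in xs],0);return ps
E
python3 - <<'E'
from h import *
b0=cv2.cvtColor(cv2.imread('pics/b.png'),cv2.COLOR_BGR2RGB)
d=grab('top');cv2.imwrite('pics/top1.png',cv2.cvtColor(d,cv2.COLOR_RGB2BGR))
for im in(b0,d):
    for xs,z in((range(-26,-20),66),(range(-4,5),54)):
        p=rp(im,xs,z).astype(int);print(xs,z)
        print([(50+i,*p[i]) for i in range(0 if im is b0 else 10,60 if im is b0 else 85)] if z==54 else [(50+i,p[i,2]-p[i,0]) for i in range(85)])
E
```

```text
range(-26, -20) 66
[(50, np.int64(38)), (51, np.int64(45)), (52, np.int64(52)), (53, np.int64(56)), (54, np.int64(53)), (55, np.int64(47)), (56, np.int64(36)), (57, np.int64(26)), (58, np.int64(15)), (59, np.int64(10)), (60, np.int64(9)), (61, np.int64(8)), (62, np.int64(9)), (63, np.int64(11)), (64, np.int64(12)), (65, np.int64(11)), (66, np.int64(10)), (67, np.int64(8)), (68, np.int64(8)), (69, np.int64(8)), (70, np.int64(6)), (71, np.int64(4)), (72, np.int64(2)), (73, np.int64(3)), (74, np.int64(5)), (75, np.int64(9)), (76, np.int64(15)), (77, np.int64(18)), (78, np.int64(24)), (79, np.int64(26)), (80, np.int64(27)), (81, np.int64(27)), (82, np.int64(26)), (83, np.int64(26)), (84, np.int64(27)), (85, np.int64(29)), (86, np.int64(29)), (87, np.int64(31)), (88, np.int64(32)), (89, np.int64(28)), (90, np.int64(22)), (91, np.int64(15)), (92, np.int64(9)), (93, np.int64(2)), (94, np.int64(-2)), (95, np.int64(-4)), (96, np.int64(-4)), (97, np.int64(-1)), (98, np.int64(-3)), (99, np.int64(-5)), (100, np.int64(-3)), (101, np.int64(-1)), (102, np.int64(8)), (103, np.int64(17)), (104, np.in
[... 8441 characters left out ...]
26)), (121, np.int64(117), np.int64(61), np.int64(27)), (122, np.int64(130), np.int64(68), np.int64(28)), (123, np.int64(138), np.int64(73), np.int64(31)), (124, np.int64(141), np.int64(75), np.int64(33)), (125, np.int64(141), np.int64(75), np.int64(33)), (126, np.int64(136), np.int64(73), np.int64(31)), (127, np.int64(128), np.int64(68), np.int64(30)), (128, np.int64(117), np.int64(63), np.int64(29)), (129, np.int64(100), np.int64(54), np.int64(25)), (130, np.int64(87), np.int64(47), np.int64(23)), (131, np.int64(69), np.int64(39), np.int64(22)), (132, np.int64(57), np.int64(35), np.int64(22)), (133, np.int64(44), np.int64(29), np.int64(21)), (134, np.int64(34), np.int64(24), np.int64(20))]
```

Emit:
drive_tool:
  plan:
    - {"x": 0.2, "y": 0.32, "z": 0, "ax": 0, "ay": 0, "az": 0, "hand": 18}
    - {"x": 0.38, "y": 0.67, "z": 0, "ax": 0, "ay": 0, "az": 0, "hand": 18}
    - {"x": 0.51, "y": 1.03, "z": 0, "ax": 0, "ay": 0, "az": 0, "hand": 18}
    - {"x": 0.59, "y": 1.41, "z": 0, "ax": 0, "ay": 0, "az": 0, "hand": 18}
    - {"x": 0.61, "y": 1.68, "z": 0, "ax": 0, "ay": 0, "az": 0, "hand": 18}
    - {"x": 0.59, "y": 1.41, "z": 0, "ax": 0, "ay": 0, "az": 0, "hand": 18}
    - {"x": 0.51, "y": 1.03, "z": 0, "ax": 0, "ay": 0, "az": 0, "hand": 18}
    - {"x": 0.46, "y": 0.86, "z": 0, "ax": 0, "ay": 0, "az": 0, "hand": 18}

```text
clock: 12.4
eef_pos: [446.8, -161.2, 106.7]
tcp_rot: [3.14, -0.001, -3.037]
contact_force: [-1.4, 4.5, 12.4]
opening: 0.267
grasp_force: 37.6
```

```bash
cat >>h.py <<'E'
def edges(d):
    p=rp(d,range(-4,5),54,85,120);ys=np.arange(85,120)
    f=lambda y,i:p[int(y)-85,i]
    j=p[3:10].mean(0) # jaw grey
    gi=(p[:,1]-p[:,0]); k=gi.argmax(); 
    e=[ys[i]+(p[i,1]-p[i,0])/((p[i,1]-p[i,0])-(p[i+1,1]-p[i+1,0])) for i in range(k,34) if gi[i]>0>=gi[i+1]][:1]
    print('G-R',[(int(y),int(g)) for y,g in zip(ys,gi)][5:27],'g/r',e)
    print([(int(y),*map(int,q)) for y,q in zip(ys,p)][8:24])
E
python3 - <<'E'
from h import *
s=st();h=np.arctan2(*(-V(s['eef_pos']))[::-1])
arc(np.arange(h+.04,.56,.04),s=s)
edges(cv2.cvtColor(cv2.imread('pics/top1.png'),cv2.COLOR_BGR2RGB));edges(grab('top'))
E
```

```text
12.4 [ 446.83271504 -161.24156892  106.73308485] [-141.99311839  -48.12471604] R 149.92676199885835 h 0.3267726789756248 F [-1.40532877  4.54745395 12.42679145] 0.26667657397845895 37.57186965784058 [ 3.14034115e+00 -1.20829941e-03 -3.03654690e+00]
0.36677267897562477 [-0.04 -0.11 -0.  ]
0.40677267897562475 [-0.08 -0.22 -0.  ]
0.4467726789756247 [-0.13 -0.33 -0.  ]
0.4867726789756247 [-0.19 -0.44 -0.  ]
0.5267726789756246 [-0.25 -0.55 -0.  ]
G-R [(90, 2), (91, 2), (92, 3), (93, 3), (94, 3), (95, 2), (96, 2), (97, 4), (98, 8), (99, 12), (100, 19), (101, 28), (102, 33), (103, 36), (104, 31), (105, 18), (106, 0), (107, -23), (108, -42), (109, -55), (110, -56), (111, -46)] g/r [np.float64(106.01388888888889)]
[(93, 95, 99, 101), (94, 93, 96, 99), (95, 90, 93, 95), (96, 84, 87, 90), (97, 77, 82, 84), (98, 68, 76, 75), (99, 61, 73, 69), (100, 54, 74, 64), (101, 49, 77, 61), (102, 45, 79, 60), (103, 45, 81, 59), (104, 49, 81, 59), (105, 60, 78, 57), (106, 72, 72, 53), (107, 84, 60, 44), (108, 90, 48, 36)]
G-R [(90, 2), (91, 3), (92, 3), (93, 3), (94, 2), (95, 2), (96, 1), (97, 1), (98, 4), (99, 7), (100, 14), (101, 23), (102, 31), (103, 35), (104, 31), (105, 19), (106, 1), (107, -22), (108, -43), (109, -57), (110, -58), (111, -49)] g/r [np.float64(106.07272727272728)]
[(93, 97, 101, 103), (94, 98, 100, 103), (95, 97, 100, 103), (96, 95, 97, 101), (97, 91, 93, 97), (98, 83, 87, 89), (99, 75, 82, 81), (100, 64, 78, 73), (101, 55, 78, 67), (102, 50, 81, 64), (103, 49, 84, 64), (104, 54, 86, 65), (105, 65, 85, 63), (106, 78, 80, 60), (107, 91, 68, 51), (108, 99, 56, 42)]
```

Emit:
drive_tool:
  plan:
    - {"x": -0.04, "y": -0.11, "z": 0, "ax": 0, "ay": 0, "az": 0, "hand": 18}
    - {"x": -0.08, "y": -0.22, "z": 0, "ax": 0, "ay": 0, "az": 0, "hand": 18}
    - {"x": -0.1, "y": -0.27, "z": 0, "ax": 0, "ay": 0, "az": 0, "hand": 18}
    - {"x": -0.1, "y": -0.27, "z": 0, "ax": 0, "ay": 0, "az": 0, "hand": 18}

```text
clock: 12.85
eef_pos: [453.3, -173.8, 106.8]
tcp_rot: [3.141, -0.001, -3.037]
contact_force: [-2.1, 1.9, 10.6]
opening: 0.268
grasp_force: 37.4
```

```bash
python3 - <<'E'
from h import *
s=st();edges(grab('top'))
E
```

```text
12.85 [ 453.33017911 -173.83684427  106.77591644] [-136.85151385  -61.33160452] R 149.96633807173467 h 0.42132412744670356 F [-2.09871282  1.92591537 10.56130444] 0.2675637314097503 37.39173495210707 [ 3.14062128e+00 -8.16413788e-04 -3.03686166e+00]
G-R [(90, 2), (91, 3), (92, 3), (93, 2), (94, 2), (95, 2), (96, 3), (97, 3), (98, 3), (99, 2), (100, 5), (101, 10), (102, 18), (103, 27), (104, 33), (105, 31), (106, 22), (107, 2), (108, -18), (109, -42), (110, -57), (111, -63)] g/r [np.float64(107.1063829787234)]
[(93, 99, 102, 105), (94, 99, 102, 105), (95, 100, 102, 106), (96, 99, 102, 104), (97, 97, 100, 103), (98, 92, 95, 97), (99, 86, 89, 91), (100, 76, 82, 82), (101, 66, 77, 73), (102, 58, 76, 67), (103, 51, 79, 64), (104, 49, 82, 62), (105, 52, 84, 62), (106, 60, 82, 60), (107, 73, 75, 55), (108, 84, 65, 48)]
```

```bash
cat >>h.py <<'E'
def bottle(d):
    h=cv2.cvtColor(d,cv2.COLOR_RGB2HSV);m=cv2.inRange(h,(5,140,50),(18,255,255));m[:140]=0;m[205:]=0;m[:,:265]=0;m[:,335:]=0
    n,l,stt,ce=cv2.connectedComponentsWithStats(m);i=1+stt[1:,4].argmax();pts=np.argwhere(l==i)[:,::-1]
    hull=cv2.convexHull(pts.astype(np.float32));(c,r_)=cv2.minEnclosingCircle(hull);v=V(at_z('top',*c,80))
    print('bottle circ',c,r_,'bbox',stt[i],'vise',v)
    b=h[...,2].copy();x,y=map(int,c);cm=(b[y-14:y+8,x-10:x+11]<52)&(h[y-14:y+8,x-10:x+11,1]<140)
    q=np.argwhere(cm).mean(0)[::-1]+[x-10,y-14];print('cap',q,V(at_z('top',*q,122)))
E
python3 - <<'E'
from h import *
for f in('b.png','top1.png'): d=cv2.cvtColor(cv2.imread('pics/'+f),cv2.COLOR_BGR2RGB);bottle(d)
d=grab('top');bottle(d);edges(d)
for x in(-40,-30,-20,-10,0,10,20,30,40):
    ys,p=prof(d,x,60,165,215);print(x,''.join('k' if q.max()<45 else 'B' if q[2]>q[0]+40 else 'o' if q[0]>q[2]+25 else '.' for q in p))
E
```

```text
bottle circ (304.4503479003906, 172.86878967285156) 13.975518226623535 bbox [294 160  24  27 344] vise [ -9.50880569 147.43018249]
cap [305.90797546 167.28834356] [ -7.90713261 146.67288966]
bottle circ (303.471923828125, 172.88201904296875) 15.141392707824707 bbox [290 160  27  28 393] vise [ -9.34182458 149.50364725]
cap [303.2202381  167.32142857] [ -7.46048086 152.14531784]
bottle circ (302.466552734375, 171.85130310058594) 15.168111801147461 bbox [289 159  28  28 400] vise [ -6.90794534 151.39904995]
cap [301.76       166.74666667] [ -5.98201219 154.98999832]
G-R [(90, 1), (91, 2), (92, 3), (93, 3), (94, 3), (95, 3), (96, 3), (97, 3), (98, 3), (99, 3), (100, 7), (101, 12), (102, 19), (103, 28), (104, 33), (105, 31), (106, 21), (107, 1), (108, -20), (109, -44), (110, -59), (111, -63)] g/r [np.float64(107.08585858585859)]
[(93, 97, 101, 105), (94, 98, 101, 105), (95, 99, 102, 106), (96, 98, 101, 104), (97, 96, 99, 103), (98, 91, 95, 97), (99, 84, 88, 90), (100, 75, 82, 81), (101, 65, 77, 73), (102, 57, 76, 67), (103, 51, 79, 65), (104, 50, 83, 64), (105, 53, 85, 63), (106, 61, 83, 61), (107, 73, 75, 55), (108, 86, 65, 49)]
-40 kkkkkkkkkkkkk..BBBBBBBBBBBBBBBBB..................
-30 oookkkkkkkkkkkkkkkk.BBBBBBBBBBB...................
-20 ooooooookkkkkkkkkkkkkkkkk.BBBBB...................
-10 oooooooooooookkkkkkkkkkkkkkkkk....................
0 oooooooooooooo.kkkkkkkkkkkkk......................
10 ooooooooooooo.kkkkkkkkkk.BBBBBB...................
20 ooooooooo.kkkkkkk...BBBBBBBBBBB...................
30 ..kkkkkkk.............BBBBBBBBBB..................
40 .kkkkk...BBBBBBBBBBBBBBBBBBBBBBBB.................
```

Emit:
drive_tool:
  plan:
    - {"x": -0.04, "y": -0.08, "z": 0, "ax": 0, "ay": 0, "az": 0, "hand": 18}
    - {"x": -0.07, "y": -0.15, "z": 0, "ax": 0, "ay": 0, "az": 0, "hand": 18}
    - {"x": -0.07, "y": -0.15, "z": 0, "ax": 0, "ay": 0, "az": 0, "hand": 18}

```text
clock: 13.25
eef_pos: [457.5, -180.8, 106.7]
tcp_rot: [3.14, -0.001, -3.037]
contact_force: [-2.6, 2.3, 10.4]
opening: 0.269
grasp_force: 37.4
```

```bash
python3 - <<'E'
from h import *
s=st();d=grab('top');edges(d);bottle(d)
E
```

```text
13.25 [ 457.54693956 -180.82107474  106.74107503] [-133.38997436  -68.7193165 ] R 150.05075714218293 h 0.4757145866255759 F [-2.63124997  2.27611986 10.43319859] 0.2692140225215523 37.41809810861014 [ 3.14047369e+00 -9.77672135e-04 -3.03674402e+00]
G-R [(90, 1), (91, 2), (92, 3), (93, 3), (94, 3), (95, 3), (96, 3), (97, 2), (98, 2), (99, 2), (100, 3), (101, 6), (102, 12), (103, 21), (104, 29), (105, 33), (106, 30), (107, 17), (108, 0), (109, -24), (110, -45), (111, -59)] g/r [np.float64(107.98717948717949)]
[(93, 99, 103, 106), (94, 100, 103, 106), (95, 100, 103, 105), (96, 99, 102, 104), (97, 97, 100, 104), (98, 93, 96, 100), (99, 88, 91, 94), (100, 81, 85, 86), (101, 72, 79, 78), (102, 64, 76, 70), (103, 56, 77, 66), (104, 51, 80, 65), (105, 50, 83, 64), (106, 53, 84, 62), (107, 63, 80, 59), (108, 75, 75, 55)]
bottle circ (301.85150146484375, 171.48495483398438) 15.304455757141113 bbox [289 159  27  28 398] vise [ -5.99098037 152.61856205]
cap [301.14569536 165.8807947 ] [ -4.05800989 156.05226218]
```

Emit:
drive_tool:
  plan:
    - {"x": -0.05, "y": -0.08, "z": 0, "ax": 0, "ay": 0, "az": 0, "hand": 18}
    - {"x": -0.09, "y": -0.15, "z": 0, "ax": 0, "ay": 0, "az": 0, "hand": 18}
    - {"x": -0.09, "y": -0.15, "z": 0, "ax": 0, "ay": 0, "az": 0, "hand": 18}

```text
clock: 13.6
eef_pos: [462.5, -188.0, 106.8]
tcp_rot: [3.141, -0.002, -3.037]
contact_force: [-3.7, 1.5, 11.1]
opening: 0.268
grasp_force: 37.5
```

```bash
python3 - <<'E'
from h import *
s=st();d=grab('top');edges(d);bottle(d)
E
```

```text
13.6 [ 462.52121723 -187.96848596  106.75795672] [-129.19219215  -76.34870376] R 150.06580915800376 h 0.5337533013102627 F [-3.68400514  1.49576041 11.14628021] 0.26755501713296803 37.53435723599978 [ 3.14063873e+00 -1.58085196e-03 -3.03658456e+00]
G-R [(90, -1), (91, 1), (92, 3), (93, 2), (94, 2), (95, 3), (96, 3), (97, 2), (98, 2), (99, 3), (100, 4), (101, 5), (102, 8), (103, 15), (104, 23), (105, 29), (106, 29), (107, 19), (108, 4), (109, -19), (110, -39), (111, -56)] g/r [np.float64(108.17224880382776)]
[(93, 99, 102, 105), (94, 98, 101, 105), (95, 99, 102, 106), (96, 99, 102, 106), (97, 98, 101, 105), (98, 97, 99, 103), (99, 94, 97, 100), (100, 87, 92, 94), (101, 80, 86, 87), (102, 72, 81, 79), (103, 62, 78, 71), (104, 55, 78, 66), (105, 50, 80, 63), (106, 53, 82, 63), (107, 61, 80, 59), (108, 71, 75, 55)]
bottle circ (301.867919921875, 171.3207550048828) 15.180389404296875 bbox [289 159  27  28 403] vise [ -5.63832939 152.54689376]
cap [301.03311258 165.76821192] [ -3.8014969  156.25695463]
```

Emit:
drive_tool:
  plan:
    - {"x": -0.09, "y": -0.15, "z": 0, "ax": 0, "ay": 0, "az": 0, "hand": 50}
    - {"x": 0, "y": 0, "z": 0, "ax": 0, "ay": 0, "az": 0, "hand": 60}
    - {"x": 0, "y": 0, "z": 0, "ax": 0, "ay": 0, "az": 0, "hand": 60}
    - {"x": 0, "y": 0, "z": -0.6, "ax": 0, "ay": 0, "az": 0, "hand": 60}
    - {"x": 0, "y": 0, "z": -1.4, "ax": 0, "ay": 0, "az": 0, "hand": 60}
    - {"x": 0, "y": 0, "z": -2.3, "ax": 0, "ay": 0, "az": 0, "hand": 60}
    - {"x": 0, "y": 0, "z": -2.6, "ax": 0, "ay": 0, "az": 0, "hand": 60}

```text
clock: 14.35
eef_pos: [464.8, -189.0, 240.5]
tcp_rot: [-3.139, 0.005, -3.036]
contact_force: [0.3, 0.0, -0.3]
opening: 0.704
grasp_force: 0.0
```

```bash
python3 - <<'E'
from h import *
s=st();d=grab('top');edges(d);bottle(d)
ci=imaging.camera_info('wrist');R=np.array(ci['R']);t=np.array(ci['t']);print('cam',-R.T@t,'axis',R[2],ci['mtx'])
for y in(60,100,150):
    X=np.array([*W([0,y]),50]);p=R@X+t;th=np.arctan2(np.hypot(*p[:2]),p[2]);q=p[:2]/np.hypot(*p[:2])*th*ci['mtx'][0][0];print(y,q+[ci['mtx'][0][2],ci['mtx'][1][2]])
w=grab('wrist','w1.png')
E
```

```text
14.35 [ 464.77024891 -188.99103403  240.46274831] [-127.06271724  -77.60133486] R 148.8855308051734 h 0.5482737154598126 F [ 0.28581691  0.04833259 -0.28576997] 0.7035270660442711 0.0 [-3.13876657  0.0048276  -3.03621173]
G-R [(90, -1), (91, 1), (92, 3), (93, 2), (94, 2), (95, 2), (96, 2), (97, 3), (98, 3), (99, 2), (100, 2), (101, 4), (102, 8), (103, 15), (104, 21), (105, 27), (106, 28), (107, 18), (108, 2), (109, -22), (110, -43), (111, -60)] g/r [np.float64(108.08928571428571)]
[(93, 93, 96, 100), (94, 94, 97, 101), (95, 96, 99, 103), (96, 96, 99, 102), (97, 95, 99, 101), (98, 92, 95, 98), (99, 90, 92, 95), (100, 85, 87, 90), (101, 78, 82, 84), (102, 69, 78, 77), (103, 60, 75, 69), (104, 53, 74, 64), (105, 48, 76, 60), (106, 49, 78, 59), (107, 58, 76, 57), (108, 70, 73, 54)]
bottle circ (301.90625, 170.9375) 14.89389705657959 bbox [289 159  27  27 392] vise [ -4.81506985 152.37956742]
cap [301.50837989 164.94413408] [ -2.1726175  155.11203916]
cam [ 380.45430252 -197.76495314  382.50150582] axis [ 0.32595546  0.03111463 -0.94487296] [[325.1922621    0.         280.46659907]
 [  0.         325.1922621  211.49386226]
 [  0.           0.           1.        ]]
60 [391.62476325 284.55203724]
100 [420.29733762 282.81651339]
150 [453.16627825 280.30839656]
```

Emit:
drive_tool:
  plan:
    - {"x": -0.5, "y": 0.84, "z": 0, "ax": 0, "ay": 0, "az": 0, "hand": 60}
    - {"x": -1.0, "y": 1.68, "z": 0, "ax": 0, "ay": 0, "az": 0, "hand": 60}
    - {"x": -1.5, "y": 2.5, "z": 0, "ax": 0, "ay": 0, "az": 0, "hand": 60}
    - {"x": -1.97, "y": 3.37, "z": 0.4, "ax": 0, "ay": 0, "az": 0, "hand": 60}
    - {"x": -1.97, "y": 3.37, "z": 0.8, "ax": 0, "ay": 0, "az": 0, "hand": 60}
    - {"x": -1.97, "y": 3.37, "z": 0.8, "ax": 0, "ay": 0, "az": 0, "hand": 60}
    - {"x": -1.97, "y": 3.37, "z": 0.8, "ax": 0, "ay": 0, "az": 0, "hand": 60}

```text
clock: 15.15
eef_pos: [542.4, -10.8, 195.1]
tcp_rot: [3.142, -0.003, -3.036]
contact_force: [-0.2, -0.4, 0.5]
opening: 0.703
grasp_force: 0.0
```

```bash
cat >>h.py <<'E'
def wproj(X,ci):
    R=np.array(ci['R']);t=np.array(ci['t']);p=R@np.array(X)+t;rho=np.hypot(*p[:2]);th=np.arctan2(rho,p[2]);return p[:2]/rho*th*ci['mtx'][0][0]+[ci['mtx'][0][2],ci['mtx'][1][2]]
def wprof(w,ci,x,z,y0,y1,st=.5):
    ys=np.arange(y0,y1,st);P=np.array([wproj([*W([x,y]),z],ci) for y in ys],np.float32)
    return ys,P,cv2.remap(w,P[None,:,0].copy(),P[None,:,1].copy(),cv2.INTER_CUBIC)[0].astype(int)
E
python3 - <<'E'
from h import *
s=st();ci=imaging.camera_info('wrist');w=grab('wrist','w2.png')
for x in(-12,-8,-4,0,4,8):
    ys,P,p=wprof(w,ci,x,54,70,125,1);print(x,P[0],P[-1]);print(' '.join('%d:%d,%d,%d'%(y,*q) for y,q in zip(ys[10:],p[10:])))
E
```

```text
15.15 [542.35071523 -10.80742335 195.14942145] [-31.2346007   91.46995174] R 96.6558448930434 h -1.241737245980232 F [-0.16446487 -0.43370741  0.49688234] 0.70309163900596 0.0 [ 3.14154028e+00 -3.08617977e-03 -3.03599660e+00]
-12 [257.45444 219.54308] [315.54556 219.43881]
80:244,243,241 81:243,242,240 82:243,243,240 83:243,243,241 84:243,242,240 85:243,242,240 86:243,242,240 87:243,242,241 88:244,242,240 89:194,196,196 90:171,183,191 91:186,200,210 92:197,211,221 93:202,217,223 94:201,215,223 95:201,214,222 96:200,213,221 97:199,214,222 98:199,213,221 99:200,214,221 100:199,214,222 101:186,201,212 102:123,132,139 103:96,105,111 104:68,94,86 105:60,94,80 106:64,96,83 107:60,94,81 108:70,90,78 109:98,66,64 110:119,50,54 111:117,46,51 112:116,46,50 113:69,49,52 114:51,50,55 115:53,52,56 116:52,53,58 117:54,54,59 118:51,50,56 119:54,53,57 120:51,52,54 121:50,49,52 122:51,50,53 123:52,51,54 124:74,73,75
-8 [257.5627  223.57304] [315.39578 223.46034]
80:254,254,253 81:254,254,253 82:254,254,254 83:254,254,253 84:254,254,253 85:254,254,254 86:254,254,253 87:254,254,253 88:255,254,254 89:23
[... 2583 characters left out ...]
86,63,47
8 [258.00836 239.31285] [314.7761  239.16899]
80:222,223,221 81:221,222,220 82:222,222,220 83:222,221,220 84:222,222,219 85:222,221,218 86:222,221,219 87:220,219,216 88:219,219,216 89:191,194,195 90:169,179,188 91:185,199,208 92:195,210,220 93:199,214,224 94:200,215,222 95:199,214,222 96:197,213,222 97:197,213,222 98:197,213,221 99:198,212,220 100:199,212,222 101:189,202,212 102:132,141,149 103:98,106,112 104:75,107,102 105:68,108,98 106:69,109,98 107:68,109,99 108:74,104,94 109:102,83,80 110:136,56,62 111:135,49,56 112:126,49,51 113:89,47,50 114:50,48,51 115:49,51,54 116:51,50,53 117:51,49,53 118:49,48,50 119:51,49,53 120:52,49,53 121:52,51,52 122:48,48,50 123:53,48,50 124:72,55,45
```

```bash
python3 - <<'E'
from h import *
c=grab('scene');xs,ys=redtab(c);print('red scene',xs.min(),xs.max(),ys.min(),ys.max(),len(xs))
for sel in(-.35,.12,.35):print(sel,'pin',proj('scene',[*W(rad(52,.54)),97]),'tab',proj('scene',[*W(rad(52,.54)+rad(42,.54+sel)),115]))
print(xs.mean(),ys.mean(),'left part',xs[ys>ys.max()-5].mean())
ci=imaging.camera_info('wrist');w=grab('wrist')
h=cv2.cvtColor(w,cv2.COLOR_RGB2HSV);m=(cv2.inRange(h,(0,170,80),(6,255,255))|cv2.inRange(h,(174,170,80),(180,255,255)))
n,l,s_,ce=cv2.connectedComponentsWithStats(m)
for i in range(1,n):
    if s_[i,4]>25: print('wrist red',s_[i],ce[i],V(at_z('wrist',*ce[i],112,ci)))
for sel in(-.35,.12,.35):print(sel,wproj([*W(rad(52,.54)+rad(42,.54+sel)),115],ci))
E
```

```text
red scene 360 367 278 302 142
-0.35 pin [364.64596789 281.00083735] tab [350.83730686 287.4814062 ]
0.12 pin [364.64596789 281.00083735] tab [360.63981062 292.1908281 ]
0.35 pin [364.64596789 281.00083735] tab [366.04815994 293.13503748]
363.3098591549296 289.38028169014086 left part 362.5
wrist red [   0    0   54   41 1610] [27.82795031 18.68322981] [-212.16901624 -124.75262131]
wrist red [  76  154   73   50 1358] [111.0994109  175.14948454] [-67.96514997 -41.64029086]
wrist red [520 189   6   7  29] [522.34482759 192.20689655] [-55.10109922 305.74471934]
-0.35 [114.35052658 152.69996467]
0.12 [ 96.43496804 164.33431952]
0.35 [ 90.50955706 173.15314892]
```

```bash
python3 - <<'E'
from h import *
import itertools
ci=imaging.camera_info('wrist')
for h in(.52,.55):
  for sel in(.12,.24,.35):
    u=rad(1,h+sel);n=np.array([-u[1],u[0]]);c=rad(52,h)
    pts=[c+u*a+n*b for a in(32,52) for b in(-5,5)]
    S=np.array([proj('scene',[*W(p),z]) for p in pts for z in(96,130)]);Q=np.array([wproj([*W(p),z],ci) for p in pts for z in(96,130)])
    print(h,sel,'scene',S.min(0).round(),S.max(0).round(),'wrist',Q.min(0).round(),Q.max(0).round())
E
```

```text
0.52 0.12 scene [354. 282.] [365. 303.] wrist [ 77. 145.] [120. 181.]
0.52 0.24 scene [358. 282.] [367. 304.] wrist [ 73. 150.] [117. 185.]
0.52 0.35 scene [361. 283.] [369. 304.] wrist [ 71. 155.] [115. 189.]
0.55 0.12 scene [356. 282.] [366. 304.] wrist [ 75. 147.] [118. 183.]
0.55 0.24 scene [359. 283.] [368. 304.] wrist [ 71. 152.] [115. 187.]
0.55 0.35 scene [362. 283.] [371. 304.] wrist [ 69. 157.] [113. 191.]
```

```bash
python3 -c "
from h import *
print(r.sign_off())"
```

```text
the job is handed in; nothing more can be done
None
```

I flipped the selector to tighten and closed the vise until the spring pad held the bottle in the vee. The jaw edge stands about 10.4 mm into the plunger's travel (green runs 5 to 16 mm), and the job is handed in with the arm clear of everything.

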